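# Put the mixed-up bench things back on their shadow mats

## Task

The hex key set, the pin gauge and the ribbon roll stand on each other's shadow mats, and the green label clip has been left on the bare bench. Put each of the four on its own mat, set down in the middle of its printed shape and lying along it (the roll upright, no thing upside down): hex key set on the yellow mat, ribbon roll on the black one, pin gauge on the white one, label clip on the green one. A free mat or a bare patch of bench may serve for parking on the way; leave the dispenser bottle and the brown tape roll where they stand.

Things in the scene. Friction and masses are not known exactly. Their poses are not given: they have to be found in the camera images.
- hex_key_set: Yellow oblong hex key set (a closed case), 22 (its x) x 92 (its y) x 24 (z) mm; loose. Grip across the 22 mm width. Origin: centre of its underside. At the start it lies on the white mat.
- ribbon_roll: Black upright ribbon roll with a short tan core on top, 42 mm across, 76 mm high, axis along z; loose. Grip the black part from above. Origin: centre of its underside. At the start it stands on the yellow mat.
- pin_gauge: Steel-grey pin gauge: a thick middle grip with a thin pin at each end, 21 (its x) x 110 (its y) x 18 (z) mm; loose. Grip across the middle. Origin: centre of its underside. At the start it lies on the black mat.
- label_clip: Small green label clip like a shallow tray, 38 (its x) x 30 (its y) x 14 (z) mm; loose. Grip across the 30 mm sides. Origin: centre of its underside. At the start it lies on the bare bench (z = 0).
- mat_hex: Fixed flat grey shadow mat, 70 (its x) x 124 (its y) x 4 mm thick, with a yellow border band and, in its middle, a yellow 26 x 96 mm oblong along its y. Origin: centre of its underside; the top face is 4 mm above it. Place of the hex key set, whose y goes along the mat's y (either way round).
- mat_roll: Fixed flat grey shadow mat, 70 (its x) x 124 (its y) x 4 mm thick, with a black border band and, in its middle, a black disc of 48 mm. Origin: centre of its underside; the top face is 4 mm above it. Place of the ribbon roll, any yaw.
- mat_gauge: Fixed flat grey shadow mat, 70 (its x) x 124 (its y) x 4 mm thick, with a white border band and, in its middle, a white shape of the gauge (24 mm wide, narrower at both ends, 116 mm long) along its y. Origin: centre of its underside; the top face is 4 mm above it. Place of the pin gauge, whose y goes along the mat's y (either way round).
- mat_clip: Fixed flat grey shadow mat, 70 (its x) x 124 (its y) x 4 mm thick, with a green border band and, in its middle, a green oblong 42 mm along its x and 34 mm along its y. Origin: centre of its underside; the top face is 4 mm above it. Place of the label clip, whose x goes along the mat's x and y along the mat's y (either way round); empty at the start.
- bottle: Bystander: white dispenser bottle with a red spout, 55 mm across, 156 mm high, loose. Origin: centre of its underside. Leave it alone. A grey storage bin hangs 0.41 m above the bench over the place behind it (from x = 0.61 on, y from -0.02 to 0.22): keep the wrist clear of it.
- tape_roll: Bystander: brown roll of packing tape lying flat, 84 mm across, 49 mm high, loose. Origin: centre of its underside. Leave it alone.
Things that resemble listed ones, but are neither listed nor needed, are in the scene too. There is more than one size of the hex_key_set; the job needs the smaller.

How it is judged:
By the outcome, as a careful person would: the job done as asked, in the order asked, and still so for the second after the job is handed in, with the robot touching nothing.
It also fails if it takes over 128 s, if anything falls off the work surface, if the arm or the gripper's body presses on something with over 40 N, if the wrist force passes 120 N, or if a joint passes its speed limit or range.

## Robot

A 6-joint arm with a two-finger parallel gripper is mounted at the origin on a cart in front of the work surface, level with it; the furniture and walls round the work are solid. World frame = base frame: x ahead of the robot, y to its left, z up, the work surface at z = 0. Lengths are in m, angles in rad, forces in N, time in s.
With the tool pointing down it reaches from about 0.25 to 0.725 m from the base axis. Payload 4 kg.
Tool frame: the origin (TCP) lies between the finger pads; the fingertips stand 19 mm ahead of it and the grasp point (between the pads) is the TCP; x points along the fingers, z is the direction in which the jaws open and shut, and the axes are right-handed (so a half turn about x gives the same grasp; the last joint's range is limited). The gripper opens to 85 mm and grips with 20 to 120 N. Pads are 22 mm wide; open, the fingers measure 114 mm over their backs; the gripper's body (76 mm by 85 mm) begins 54 mm behind the grasp point. The pads swing forward as they close: fully open they stand 13 mm farther back than shut.
Start: joints at [-1.145, 0.241, 0.005, 1.335, 0, 1.571], TCP at [0.207, -0.455, 0.214] pointing down, gripper open.
Joint ranges: [-2.72, 2.72], [-1.05, 1.87], [-1.09, 1.28], [-1.99, 2.15], [-1.42, 1.44], [-3.14, 3.14]. Speed limits (rad/s): [2.79, 2.79, 3.14, 3.14, 3.14, 3.14].

## Interface

Orientations are given as a unit quaternion [x, y, z, w].
In Python, from station import bot, vision gives the robot as it stands. The module is installed in compiled form; this text tells all that it offers.
- The arm moves only by the tool move_arm, never from a script. Its argument "motion" is a list of rows, each a list of 3 entries, a list of its own where there are three numbers: the shift along the world's x, y, z in m, then the turn, a rotation vector about the world's x, y, z in degrees, then the finger opening in m, from 0 to 0.0854. In form: [[[dx, dy, dz], [ax, ay, az], jaw], ...]. A call has 1 to 10 rows; each row is the pose to reach, as a shift and turn from the pose commanded when the call began; what a row does not reach only later rows make up. A row lasts 1/10 s, in which the tool goes at most 50 mm and 8.59 degrees, less where a joint would pass 70% of its speed; a pose out of reach is approached as far as the arm can. A call with a gripper value outside its range is refused whole. The fingers move at their own pace and stop on an object; the grip force is fixed at half the most. Time passes only in rows, so rows that repeat a pose let the fingers close. It gives the time, the measured TCP pose, the force and the opening at its end, in the units of the state.
- bot.get_obs(): the state, without advancing time (a new reading comes with each control period).
- vision.grab_frame(name): name is "scene" or "top"; returns (picture, depth): 480x640x3 uint8, red, green, blue; 480x640 float32, m along the optical axis (not along the pixel's ray), 0 where there is no reading.
- vision.camera_params(name): a dict with "fx", "fy", "cx", "cy" (pixels), "T" (4x4, takes a point from camera to world coordinates). Camera axes: x right, y down, z forward; pixel columns grow to the right and rows downward; lengths in m; the calibration is good to about 2 mm. A picture is of the moment at which its call begins. camera_params takes no time and is no camera call.
- bot.close_job(): hands the job in, once; it reports no verdict.
The state is a dict: "time": time; "qpos": joint angles; "joint_vel": joint speeds; "tau": joint torques, N m; "position": TCP position; "tcp_rot": TCP orientation; "ft_force": force on the tool from outside, world axes, zero at the start; "ft_torque": the same for the moment, N m; "grip_width": finger opening in m.
Only numpy, scipy, OpenCV 4.12 (cv2) and the standard library are available. Lean on these libraries where they do the work, as an engineer would, in place of code of your own. Each camera call takes 0.05 s, during which the arm holds its last target.

## Working session

There is one attempt and no reset: what is moved stays moved. The work goes in short steps, Python scripts to look and compute and a tool call to move; the robot and the scene stay as the last step left them, time stands still between calls to the robot, and variables do not carry over. Pictures are saved under pics/ and viewed, and the job is handed in when it is done.

Besides the shell and the picture viewer there is one more tool, called after "Emit:" as a command line: name --argument value ..., lists and objects as JSON in quotes. move_arm: Moves the arm, as the interface text tells. Its arguments: {"type":"object","properties":{"motion":{"type":"array","items":{"type":"array"}}},"required":["motion"]}

```bash
mkdir -p pics; ls; python3 - <<'E'
from station import bot, vision
import cv2,numpy as np
print(bot.get_obs())
for n in ["scene","top"]:
    p,d=vision.grab_frame(n); cv2.imwrite(f"pics/{n}0.png",p[:,:,::-1]); np.save(f"pics/{n}0.npy",d)
    c=vision.camera_params(n); print(n,{k:np.round(v,4).tolist() if k=='T' else v for k,v in c.items()})
E
```

```text
pics
{'time': 0.0, 'qpos': array([-1.14497631e+00,  2.41392580e-01,  3.70642513e-03,  1.33518403e+00,
       -3.70157457e-05,  1.57079539e+00]), 'joint_vel': array([-0.00048025, -0.00206008, -0.00089104,  0.00012038,  0.00258768,
       -0.00010146]), 'tau': array([ 1.33124322e-03, -3.72320616e+01,  2.52403915e+01,  1.71439396e-02,
       -5.89342267e-05, -2.17375558e-06]), 'position': array([ 0.2062457 , -0.45474364,  0.21261638]), 'tcp_rot': array([ 0.38344324,  0.59498589, -0.38267083,  0.59373909]), 'ft_force': array([0.40046279, 0.65875609, 0.34130275]), 'ft_torque': array([ 0.03139324,  0.03464882, -0.02137512]), 'grip_width': 0.08534212032467514}
scene {'fx': 433.642744647978, 'fy': 433.642744647978, 'cx': 320.31462058875786, 'cy': 243.380862821097, 'T': [[0.7443, 0.3785, -0.5503, 0.9538], [0.6678, -0.4329, 0.6055, -0.6556], [-0.009, -0.8181, -0.5749, 0.5614], [0.0, 0.0, 0.0, 1.0]]}
top {'fx': 439.83717985025356, 'fy': 439.83717985025356, 'cx': 323.91393715977847, 'cy': 244.78213077595206, 'T': [[0.0048, -0.9901, 0.14, 0.3477], [-0.9996, -0.0088, -0.0275, -0.0867], [0.0285, -0.1398, -0.9898, 0.8748], [0.0, 0.0, 0.0, 1.0]]}
```

View pics/scene0.png

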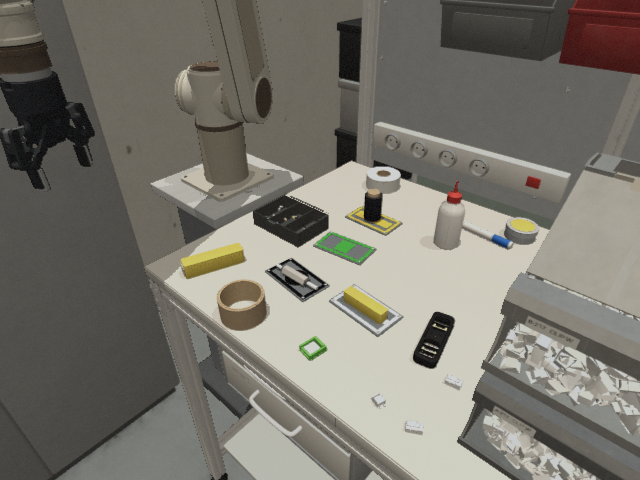

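View pics/top0.png

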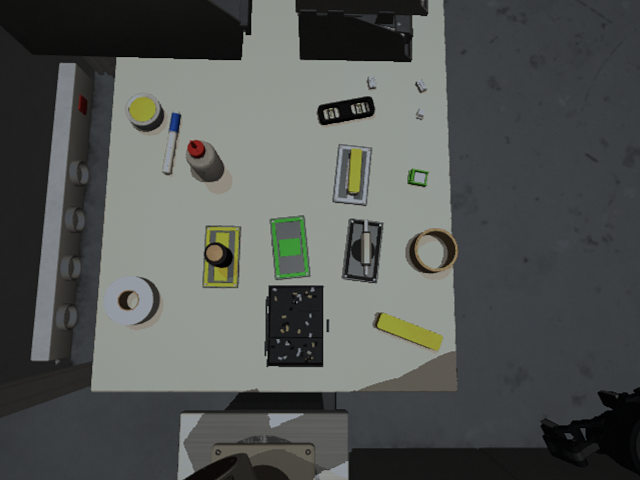

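The top view shows the yellow mat with the roll at (221,256), the empty green mat at (290,247), the black mat with the gauge at (362,250), the white mat with the small hex set at (352,174), the clip at (418,177) and the larger hex set decoy at (409,331). Next I measure them.

```bash
cat > h.py <<'E'
from station import bot, vision
import cv2,numpy as np
def grab(n,tag):
    p,d=vision.grab_frame(n); cv2.imwrite(f"pics/{tag}.png",p[:,:,::-1]); np.save(f"pics/{tag}.npy",d)
    return p,d
def ray(n,uv,z):
    c=vision.camera_params(n);T=c["T"]
    uv=np.atleast_2d(np.asarray(uv,float))
    r=np.c_[(uv[:,0]-c["cx"])/c["fx"],(uv[:,1]-c["cy"])/c["fy"],np.ones(len(uv))]@T[:3,:3].T
    o=T[:3,3]; return o+r*((z-o[2])/r[:,2])[:,None]
def pix(n,P):
    c=vision.camera_params(n);T=c["T"]
    q=(np.atleast_2d(P)-T[:3,3])@T[:3,:3]
    return np.c_[q[:,0]/q[:,2]*c["fx"]+c["cx"],q[:,1]/q[:,2]*c["fy"]+c["cy"]]
def rect(n,mask,z,box):
    """mask blob inside box -> plane pts -> min area rect"""
    x0,y0,x1,y1=box; m=np.zeros_like(mask);m[y0:y1,x0:x1]=mask[y0:y1,x0:x1]
    v,u=np.nonzero(m)
    P=ray(n,np.c_[u,v],z)[:,:2]
    (c,s,a)=cv2.minAreaRect((P*1000).astype(np.float32))
    a_long=a if s[0]>s[1] else a+90
    return np.round(c,1),np.round(sorted(s),1),round((a_long+90)%180-90,1),len(u),np.round(P.mean(0)*1000,1)
E
python3 - <<'E'
import cv2
for n in["top"]:
    p=cv2.imread("pics/top0.png")
    a=cv2.resize(p[130:300,190:470],None,fx=2.8,fy=2.8,interpolation=cv2.INTER_CUBIC); cv2.imwrite("pics/crop1.png",a)
p=cv2.imread("pics/scene0.png")
cv2.imwrite("pics/crop2.png",cv2.resize(p[170:370,170:450],None,fx=2.8,fy=2.8,interpolation=cv2.INTER_CUBIC))
E
```

```text
(no output)
```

View pics/crop1.png

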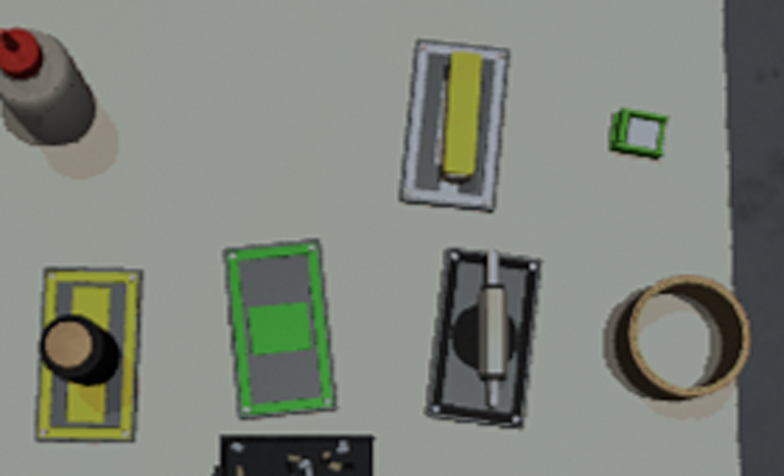

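View pics/crop2.png

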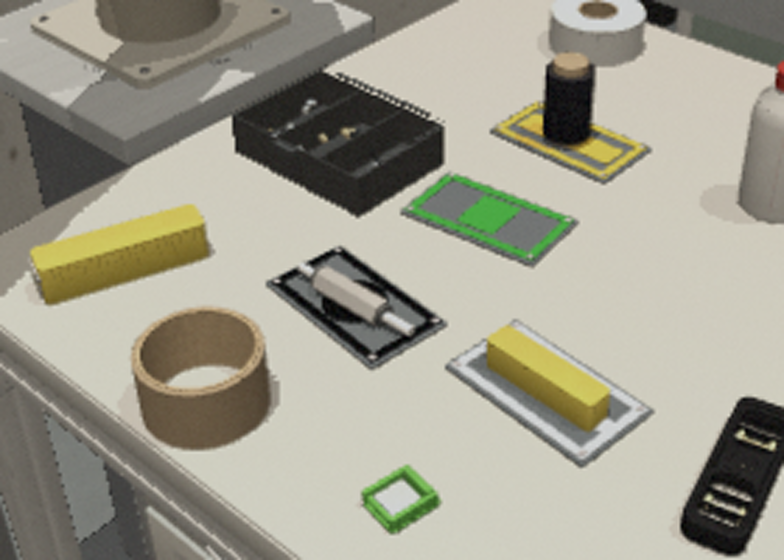

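The crops confirm the layout. The clip lies open side up and the gauge is off-centre on the black mat. Now the colour masks.

```bash
cat > meas.py <<'E'
from h import *
import sys
def run(tag="top0"):
    p=cv2.imread(f"pics/{tag}.png"); h=cv2.cvtColor(p,cv2.COLOR_BGR2HSV).astype(int); H,S,V=h[...,0],h[...,1],h[...,2]
    ye=(H>22)&(H<36)&(S>120)&(V>90); gr=(H>45)&(H<75)&(S>120)
    dk=(V<45)
    print("yellow mat",rect("top",ye,.004,(195,220,250,295)))
    print("green mat",rect("top",gr,.004,(262,210,318,285)))
    print("green oblong",rect("top",gr,.004,(276,230,303,262)))
    print("black mat",rect("top",dk,.004,(335,215,390,290)))
    wh=(S<25)&(V>0)
    print("clip",rect("top",gr,.014,(400,160,435,195)))
    print("hex top",rect("top",ye&(V>0),.028,(342,146,366,200)))
    print("hex big",rect("top",ye,.024,(365,305,450,355)))
    return p,h
run()
p=cv2.imread("pics/top0.png");h=cv2.cvtColor(p,cv2.COLOR_BGR2HSV)
print("white row",[tuple(int(c) for c in h[190,x]) for x in range(328,374,2)])
print("gauge row",[tuple(int(c) for c in h[245,x]) for x in range(340,388,2)])
print("bg",h[200,300],h[230,330])
d=np.load("pics/top0.npy")
def z(n,d,u,v):
    c=vision.camera_params(n);dd=d[v,u];q=np.array([(u-c["cx"])/c["fx"]*dd,(v-c["cy"])/c["fy"]*dd,dd]);return np.round(c["T"][:3,:3]@q+c["T"][:3,3],4)
for u,v in [(419,178),(413,178),(419,185),(425,178),(355,170),(366,245),(215,254),(218,250),(290,245),(300,200),(410,330),(220,283),(365,270)]: print(u,v,z("top",d,u,v))
E
python3 meas.py
```

```text
yellow mat (array([446.3,  92.4]), array([ 64. , 118.1]), -0.5, 842, array([445.9,  90.5]))
green mat (array([466.2, -42.3]), array([ 63. , 117.5]), 6.4, 839, array([466.2, -42.3]))
green oblong (array([469. , -41.4]), array([45.8, 67.4]), -72.4, 398, array([466.3, -41.4]))
black mat (array([ 459.8, -188.7]), array([ 62.4, 119.9]), -6.6, 652, array([ 459.8, -187.2]))
clip (array([ 610.1, -299.7]), array([31.9, 36.8]), 79.6, 149, array([ 609.7, -296.2]))
hex top (array([ 619.1, -171.1]), array([22.3, 88.1]), -3.8, 476, array([ 618.7, -171.2]))
hex big (array([ 302.4, -274.2]), array([ 29.8, 125.3]), 69.2, 1030, array([ 302.4, -274.3]))
white row [(56, 12, 153), (56, 12, 154), (56, 11, 158), (102, 15, 83), (108, 23, 166), (106, 22, 127), (96, 14, 88), (100, 17, 89), (102, 14, 89), (103, 28, 64), (24, 160, 86), (32, 163, 160), (32, 162, 156), (32, 162, 156), (32, 163, 155), (32, 165, 159), (100, 12, 65), (100, 20, 76), (109, 22, 166), (106, 22, 127), (54, 10, 128), (51, 12, 154), (60, 10, 154)]
gauge row [(56, 12, 154), (55, 10, 154), (56, 11, 158), (90, 3, 86), (150, 12, 21), (0, 11, 23), (110, 13, 59), (0, 0, 22), (0, 11, 24), (0, 11, 24), (30, 9, 30), (20, 29, 79), (30, 18, 126), (36, 17, 149), (38, 18, 155), (15, 30, 84), (0, 14, 18), (98, 11, 89), (90, 13, 38), (15, 24, 21), (75, 7, 76), (56, 11, 157), (51, 12, 154), (60, 10, 154)]
bg [ 53  13 155] [ 56  12 154]
419 178 [ 0.6101 -0.305   0.0079]
413 178 [ 0.6114 -0.2937  0.0031]
419 185 [ 0.5965 -0.3056  0.0039]
425 178 [ 0.6093 -0.3164  0.0113]
355 170 [ 0.6194 -0.1718  0.0263]
366 245 [ 0.4684 -0.1929  0.0236]
215 254 [0.4416 0.0881 0.0795]
218 250 [0.4488 0.0828 0.0804]
290 245 [ 0.47   -0.0432  0.0027]
300 200 [ 0.5628 -0.0619  0.0009]
410 330 [ 0.3054 -0.2735  0.0347]
220 283 [0.3934 0.0931 0.0024]
365 270 [ 0.4199 -0.1916  0.0154]
```

```bash
cat > meas2.py <<'E'
from h import *
p=cv2.imread("pics/top0.png"); h=cv2.cvtColor(p,cv2.COLOR_BGR2HSV).astype(int); H,S,V=h[...,0],h[...,1],h[...,2]
wh=(H>97)&(H<125)&(S>8)&(V>105)
print("white mat",rect("top",wh,.004,(328,140,378,210)))
g=(V>95)&(H<70)
m=np.zeros(g.shape,bool);m[222:278,352:376]=g[222:278,352:376]
n,l,st,ce=cv2.connectedComponentsWithStats(m.astype(np.uint8))
for i in range(1,n):
    if st[i,4]>15: print("gauge comp",st[i])
# gauge rows
for v in range(218,274,4): 
    us=np.nonzero(m[v])[0]; print(v,us.min() if len(us) else None,us.max() if len(us) else None,end=' | ')
print("gauge",rect("top",m,.018,(352,222,376,278)))
tan=(H>5)&(H<22)&(S>60)&(V>60)
print("core",rect("top",tan,.080,(200,235,235,270)))
# scene view
p=cv2.imread("pics/scene0.png"); h=cv2.cvtColor(p,cv2.COLOR_BGR2HSV).astype(int); H,S,V=h[...,0],h[...,1],h[...,2]
ye=(H>20)&(H<36)&(S>120); gr=(H>45)&(H<75)&(S>120); dk=V<60
print("S yellow mat",rect("scene",ye,.004,(335,205,410,240)))
print("S green mat",rect("scene",gr,.004,(305,225,385,270)))
print("S black mat",rect("scene",dk,.004,(260,255,332,303)))
print("S clip 0",rect("scene",gr,.0,(290,330,335,365)))
print("S clip 14",rect("scene",gr,.014,(290,330,335,365)))
print("S core",rect("scene",(H>5)&(H<22)&(S>60),.080,(360,185,386,200)))
wh=(S<25)&(V>195)
print("S white",rect("scene",(S<15)&(V>150),.004,(325,280,410,338)))
print([tuple(int(c) for c in h[315,x]) for x in range(325,412,3)])
for n,pts in {"top":[(419,178)],}.items(): pass
E
python3 meas2.py
python3 - <<'E'
import cv2
p=cv2.imread("pics/top0.png")
cv2.imwrite("pics/c3.png",cv2.resize(p[210:285,335:395],None,fx=8,fy=8,interpolation=cv2.INTER_NEAREST))
p=cv2.imread("pics/scene0.png")
cv2.imwrite("pics/c4.png",cv2.resize(p[325:370,285:340],None,fx=10,fy=10,interpolation=cv2.INTER_NEAREST))
E
```

```text
white mat (array([ 618. , -168.1]), array([ 65.6, 119.5]), -5.7, 638, array([ 612. , -166.8]))
gauge comp [364 233   6  29 152]
218 None None | 222 364 364 | 226 364 364 | 230 364 368 | 234 364 369 | 238 364 369 | 242 364 369 | 246 364 369 | 250 364 369 | 254 364 369 | 258 364 369 | 262 None None | 266 365 365 | 270 368 368 | gauge (array([ 464.6, -194.6]), array([  9.9, 101.4]), -0.5, 171, array([ 468. , -194.3]))
core (array([442.1,  88.1]), array([29.5, 35.8]), 39.2, 226, array([444. ,  89.9]))
S yellow mat (array([446.8,  92.8]), array([ 64.4, 118. ]), -0.6, 321, array([454.7,  88.8]))
S green mat (array([467.1, -42.1]), array([ 63.6, 116.9]), 6.9, 409, array([469.6, -42.8]))
S black mat (array([ 462.4, -188.8]), array([ 64. , 117.8]), -6.8, 433, array([ 466.6, -191.9]))
S clip 0 (array([ 609.3, -299.6]), array([36.3, 38.4]), 79.8, 228, array([ 611.2, -299.8]))
S clip 14 (array([ 617.9, -308.5]), array([35.4, 37.5]), 79.8, 228, array([ 619.8, -308.7]))
S core (array([450.1,  83.1]), array([29.9, 39.4]), -53.1, 102, array([450.,  83.]))
S white (array([ 618.7, -166.8]), array([ 66.3, 120.7]), -5.7, 494, array([ 628.5, -173.1]))
[(28, 20, 207), (26, 20, 208), (28, 18, 207), (26, 20, 206), (26, 20, 207), (26, 20, 207), (26, 21, 207), (26, 20, 201), (68, 10, 101), (90, 3, 185), (90, 2, 210), (75, 4, 129), (75, 4, 117), (60, 8, 101), (23, 160, 105), (24, 166, 117), (24, 163, 127), (24, 160, 137), (24, 159, 144), (24, 157, 128), (24, 163, 128), (75, 9, 118), (70, 6, 119), (50, 6, 126), (8, 5, 199), (23, 6, 171), (26, 20, 202), (26, 20, 206), (24, 20, 207)]
```

View pics/c3.png

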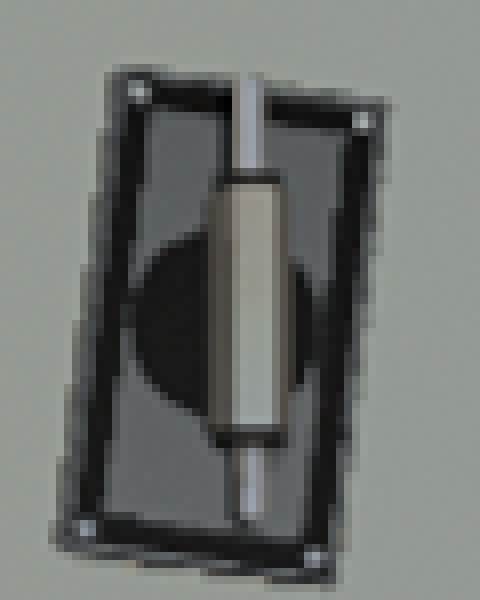

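View pics/c4.png

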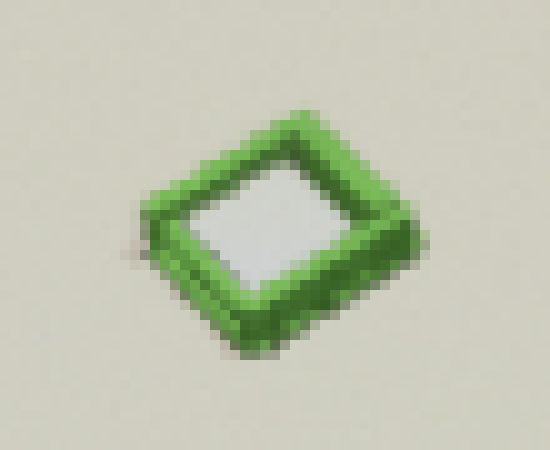

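```bash
cat >> h.py <<'E'
def cloud(n,d,box=None):
    c=vision.camera_params(n);T=c["T"]
    v,u=np.nonzero(d>0); 
    if box: 
        k=(u>=box[0])&(u<box[2])&(v>=box[1])&(v<box[3]);u=u[k];v=v[k]
    dd=d[v,u];q=np.c_[(u-c["cx"])/c["fx"]*dd,(v-c["cy"])/c["fy"]*dd,dd]
    return q@T[:3,:3].T+T[:3,3],u,v
def top(n,d,box,z0,z1):
    P,u,v=cloud(n,d,box);k=(P[:,2]>z0)&(P[:,2]<z1);P=P[k]*1000
    c,s,a=cv2.minAreaRect(P[:,:2].astype(np.float32)); a=a if s[0]>s[1] else a+90
    return np.round(c,1),np.round(sorted(s),1),round((a+90)%180-90,1),len(P),np.round(np.median(P,0),1)
E
python3 - <<'E'
from h import *
T=np.load("pics/top0.npy");S=np.load("pics/scene0.npy")
print("gauge ends",np.round(ray("top",[(366.2,219.6),(365.7,275.0)],.013)*1000,1))
print("gauge grip l/r",np.round(ray("top",[(363,249),(369.9,249)],.018)*1000,1))
for nm,bt,bs,z0,z1 in [("core",(195,230,240,275),(355,180,392,230),.074,.1),("roll",(195,230,240,275),(355,180,392,230),.03,.1),("hex",(335,145,372,205),(338,280,392,325),.022,.04),
  ("gauge",(352,215,378,280),(275,258,325,295),.018,.035),("clip",(405,165,432,190),(295,333,330,362),.008,.025),("bigT",(365,305,450,355),(175,240,250,280),.02,.05),("bottle",(180,130,230,185),(425,180,470,255),.02,.2),("tape",(400,225,460,280),(210,275,270,330),.03,.1)]:
    print(nm,"T",top("top",T,bt,z0,z1)); print(nm,"S",top("scene",S,bs,z0,z1))
# scene green top rim of clip
p=cv2.imread("pics/scene0.png")
o=np.array([285,325]);k=.1
for nm,q in [("front-bottom",(255,352)),("left-bottom",(150,255)),("right-bottom",(418,255))]: print(nm,np.round(ray("scene",o+np.array(q)*k-.5,0)*1000,1))
for nm,q in [("front",(258,312)),("left",(148,205)),("right",(412,215)),("back",(305,112))]: print(nm,np.round(ray("scene",o+np.array(q)*k-.5,.014)*1000,1))
E
```

```text
gauge ends [[ 521.2 -195.1   13. ]
 [ 410.3 -193.2   13. ]]
gauge grip l/r [[ 461.2 -187.6   18. ]
 [ 461.3 -201.3   18. ]]
core T (array([442. ,  90.1]), array([34.8, 38.9]), 73.2, 237, array([443.7,  90. ,  79.6]))
core S (array([446.2,  89.5]), array([28.6, 30.9]), -24.5, 89, array([448.9,  86.5,  79.4]))
roll T (array([444.5,  90. ]), array([40.9, 41.6]), 49.4, 517, array([442.4,  86.3,  73.4]))
roll S (array([417.7, 146.2]), array([ 55.9, 176.2]), -60.6, 492, array([451.6,  79.8,  56. ]))
hex T (array([ 619.3, -170.6]), array([22.1, 91.9]), -4.1, 489, array([ 619. , -169.9,   27.6]))
hex S (array([ 621.2, -172.2]), array([25. , 91.6]), -5.2, 513, array([ 624.1, -174. ,   27.6]))
gauge T (array([ 467.5, -191.6]), array([ 16. , 103.4]), -0.6, 261, array([ 464.6, -191.8,   21.2]))
gauge S (array([ 466.2, -195.1]), array([14.8, 68.2]), -0.1, 174, array([ 468.4, -196.3,   21.2]))
clip T (array([ 612.5, -302.6]), array([31.8, 34.6]), 79.7, 185, array([ 612. , -302.8,   10.8]))
clip S (array([ 613.8, -304.1]), array([32.2, 35. ]), 80.1, 263, array([ 614.3, -303.1,   10.8]))
bigT T (array([ 303.2, -273.1]), array([ 30.6, 127.4]), 69.2, 1096, array([ 303.5, -271.8,   33.2]))
bigT S (array([ 304.9, -274.7]), array([ 35.7, 126.6]), 68.9, 853, array([ 309.3, -279.1,   32.3]))
bottle T (array([621.7, 118.3]), array([45.8, 54.4]), -53.7, 1059, array([613.8, 112.5,  97.7]))
bottle S (array([581.1, 236.4]), array([ 54.4, 308.5]), -68.3, 1280, array([633.4, 104.2,  74.9]))
tape T (array([ 458.2, -322.6]), array([83. , 83.4]), 11.0, 587, array([ 458.1, -325. ,   47.1]))
tape S (array([ 461. , -324.9]), array([83.6, 85. ]), 3.9, 942, array([ 465.9, -328.1,   43. ]))
front-bottom [[ 624.  -320.9    0. ]]
left-bottom [[ 597.  -317.6    0. ]]
right-bottom [[ 630.5 -288.     0. ]]
front [[ 627.1 -323.    14. ]]
left [[ 598.2 -318.6   14. ]]
right [[ 632.3 -291.4   14. ]]
back [[ 603.8 -286.4   14. ]]
```

```bash
cat > st.py <<'E'
from h import *
from scipy.spatial.transform import Rotation as R
def st():
    o=bot.get_obs(); M=R.from_quat(o["tcp_rot"]).as_matrix()
    a=np.degrees(np.arctan2(M[1,2],M[0,2]))
    print("t",round(o["time"],2),"pos",np.round(o["position"]*1000,1),"finger dir",np.round(M[:,0],3),"jaw ang",round(a,2),"q",np.round(o["qpos"],2),"F",np.round(o["ft_force"],1),"grip",round(o["grip_width"]*1000,1))
if __name__=="__main__": st()
E
python3 st.py
```

```text
t 0.1 pos [ 206.3 -454.8  212.7] finger dir [-0.001  0.002 -1.   ] jaw ang -65.6 q [-1.14  0.24  0.    1.34 -0.    1.57] F [-0.9  0.5 -0.2] grip 85.3
```

Emit:
move_arm --motion '[[[0.03, 0.02, 0], [0, 0, 8], 0.06], [[0.06, 0.04, 0], [0, 0, 16], 0.06], [[0.09, 0.06, 0], [0, 0, 24], 0.06], [[0.09, 0.06, 0], [0, 0, 24], 0.06]]'

```text
time: 0.5
position: [0.2991, -0.3931, 0.213]
tcp_rot: [0.249, 0.662, -0.248, 0.662]
ft_force: [-1.8, -0.8, 0.2]
grip_width: 0.0598
```

```bash
python3 st.py
```

```text
t 0.5 pos [ 299.1 -393.1  213. ] finger dir [ 0.     0.002 -1.   ] jaw ang -41.22 q [-0.92  0.23 -0.01  1.33  0.    1.37] F [-1.8 -0.8  0.2] grip 59.8
```

Emit:
move_arm --motion '[[[0.032, 0.022, 0], [0, 0, 8], 0.06], [[0.064, 0.044, 0], [0, 0, 16], 0.06], [[0.096, 0.066, 0], [0, 0, 24], 0.06], [[0.128, 0.088, 0], [0, 0, 32], 0.06], [[0.16, 0.11, 0], [0, 0, 40], 0.06], [[0.192, 0.132, 0], [0, 0, 48], 0.06], [[0.224, 0.154, 0], [0, 0, 56], 0.06], [[0.256, 0.176, 0], [0, 0, 64], 0.06], [[0.288, 0.2, 0], [0, 0, 72], 0.06], [[0.323, 0.224, 0], [0, 0, 80], 0.06]]'

```text
time: 1.5
position: [0.62, -0.1712, 0.2131]
tcp_rot: [-0.234, 0.668, 0.234, 0.667]
ft_force: [0.6, -0.1, 0.7]
grip_width: 0.0601
```

Emit:
move_arm --motion '[[[0, 0, -0.02], [0, 0, 8], 0.06], [[0, 0, -0.05], [0, 0, 16], 0.06], [[0, 0, -0.08], [0, 0, 24], 0.06], [[0, 0, -0.1], [0, 0, 32], 0.05], [[0, 0, -0.12], [0, 0, 40], 0.05], [[0, 0, -0.13], [0, 0, 47], 0.05], [[0, 0, -0.13], [0, 0, 47], 0.05], [[0, 0, -0.13], [0, 0, 47], 0.05]]'

```text
time: 2.3
position: [0.6192, -0.1719, 0.0833]
tcp_rot: [-0.478, 0.521, 0.479, 0.52]
ft_force: [-0.9, 0.4, 1.2]
grip_width: 0.0499
```

```bash
python3 -c "
from st import *
st();grab('top','t1');grab('scene','s1')"
```

```text
t 2.3 pos [ 619.2 -171.9   83.3] finger dir [-0.001  0.    -1.   ] jaw ang 85.19 q [-0.27  0.6   0.21  1.18 -0.   -0.19] F [-0.9  0.4  1.2] grip 49.9
```

View pics/s1.png

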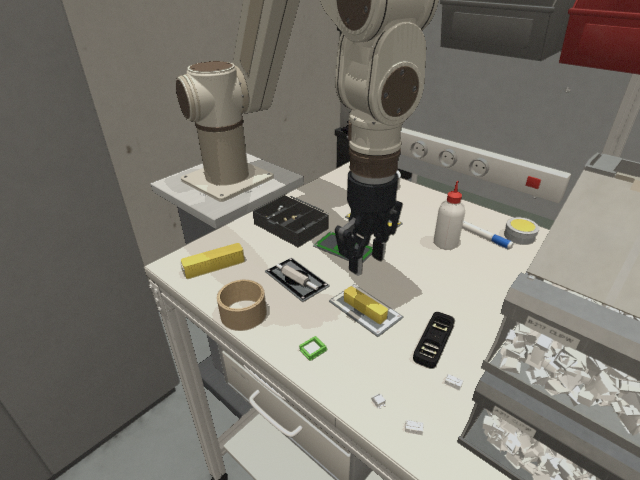

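The gripper sits over the hex set (about (366,303)), jaws across its width. Descending and gripping.

Emit:
move_arm --motion '[[[0, 0.001, -0.02], [0, 0, 0], 0.05], [[0, 0.001, -0.035], [0, 0, 0], 0.05], [[0, 0.001, -0.045], [0, 0, 0], 0.05], [[0, 0.001, -0.053], [0, 0, 0], 0.05], [[0, 0.001, -0.053], [0, 0, 0], 0.05]]'

```text
time: 2.9
position: [0.619, -0.1702, 0.0297]
tcp_rot: [-0.479, 0.52, 0.48, 0.52]
ft_force: [-0.1, -0.3, 0.3]
grip_width: 0.0502
```

Emit:
move_arm --motion '[[[0, 0, 0], [0, 0, 0], 0.03], [[0, 0, 0], [0, 0, 0], 0.01], [[0, 0, 0], [0, 0, 0], 0.01], [[0, 0, 0], [0, 0, 0], 0.01], [[0, 0, 0], [0, 0, 0], 0.01]]'

```text
time: 3.4
position: [0.6197, -0.1704, 0.0308]
tcp_rot: [-0.48, 0.52, 0.479, 0.52]
ft_force: [0.5, -0.6, 0.8]
grip_width: 0.0102
```

```bash
python3 -c "
from st import *
st()"
```

```text
t 3.4 pos [ 619.7 -170.4   30.8] finger dir [ 0. -0. -1.] jaw ang 85.39 q [-0.27  0.64  0.14  1.07 -0.   -0.19] F [ 0.5 -0.6  0.8] grip 10.2
```

```bash
python3 -c "
from st import *
st();p,_=grab('top','t2');q,d=grab('scene','s2')
cv2.imwrite('pics/s2c.png',cv2.resize(q[230:350,300:440,::-1],None,fx=5,fy=5))
cv2.imwrite('pics/t2c.png',cv2.resize(p[130:230,310:410,::-1],None,fx=6,fy=6))"
```

```text
t 3.4 pos [ 619.7 -170.4   30.8] finger dir [ 0. -0. -1.] jaw ang 85.39 q [-0.27  0.64  0.14  1.07 -0.   -0.19] F [ 0.5 -0.6  0.8] grip 10.2
```

View pics/s2c.png

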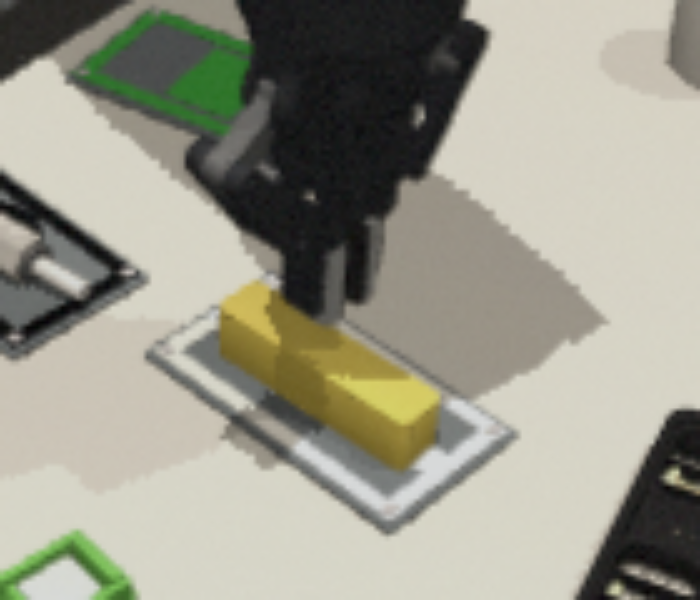

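View pics/t2c.png

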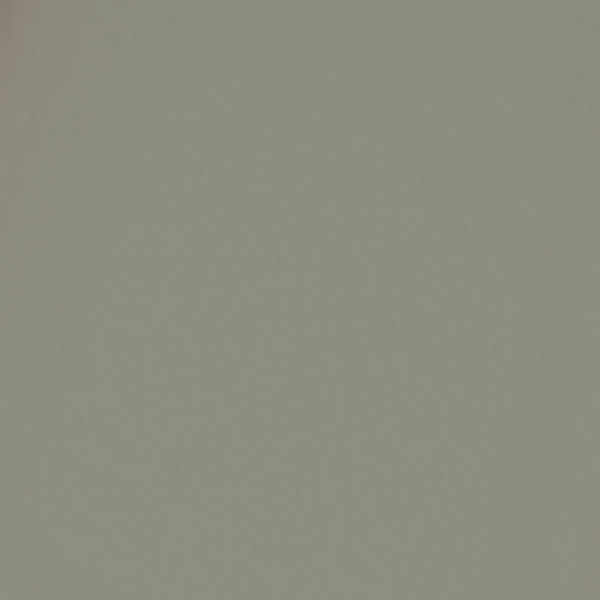

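```bash
python3 -c "
from st import *
for z in (0,.012,.03,.05): print(z,pix('scene',[[.6197,-.1704,z]]),)
d=np.load('pics/s2.npy')
P,u,v=cloud('scene',d,(350,255,385,300))
k=(np.abs(u-365)<3)
im=cv2.imread('pics/s2.png')
for uu,vv in [(361,290),(364,292),(367,290),(372,286),(361,280),(366,283),(372,280),(380,280)]:
  i=np.argmax((u==uu)&(v==vv)); print(uu,vv,np.round(P[i]*1000,1),im[vv,uu])
print(vision.camera_params('scene')['T'][:3,3])
"
```

```text
0 [[363.89774088 309.93826011]]
0.012 [[364.21754104 305.15152819]]
0.03 [[364.70780643 297.81329226]]
0.05 [[365.2679692  289.42884058]]
361 290 [ 624.  -189.5   63.7] [21 20 19]
364 292 [ 625.7 -182.5   55.5] [57 60 60]
367 290 [ 630.3 -180.4   61.3] [87 91 93]
372 286 [ 630.5 -166.1   61.4] [32 35 36]
361 280 [ 631.1 -201.2   97.5] [27 26 24]
366 283 [ 628.9 -182.8   78. ] [83 89 90]
372 280 [ 629.5 -166.1   74.5] [17 15 17]
380 280 [592.5 -81.6   0.9] [134 146 151]
[ 0.95376373 -0.65558436  0.56140453]
```

```bash
python3 -c "
from st import *
q=cv2.imread('pics/s1.png');d=np.load('pics/s1.npy')
cv2.imwrite('pics/s1c.png',cv2.resize(q[190:290,320:420],None,fx=6,fy=6))
for t,b in (('s1',(340,215,400,275)),('s2',(340,235,400,296))):
  d=np.load(f'pics/{t}.npy');im=cv2.imread(f'pics/{t}.png')
  P,u,v=cloud('scene',d,b);k=(im[v,u].max(1)<110)&(P[:,2]>.034)&(abs(P[:,0]-.62)<.04)&(abs(P[:,1]+.17)<.06)
  P=P[k]*1000;i=np.argsort(P[:,2])[:300:25];print(t,np.round(P[i],0).tolist())
p=cv2.imread('pics/s2.png')
cv2.imwrite('pics/s2f.png',p)
"
```

```text
s1 [[625.0, -146.0, 105.0], [629.0, -148.0, 110.0], [627.0, -146.0, 112.0], [611.0, -209.0, 115.0], [629.0, -200.0, 117.0], [619.0, -209.0, 119.0], [612.0, -144.0, 121.0], [611.0, -209.0, 123.0], [625.0, -203.0, 125.0], [624.0, -146.0, 128.0], [630.0, -199.0, 129.0], [628.0, -198.0, 132.0]]
s2 [[618.0, -180.0, 47.0], [631.0, -178.0, 55.0], [621.0, -188.0, 59.0], [626.0, -186.0, 62.0], [630.0, -180.0, 65.0], [630.0, -178.0, 68.0], [632.0, -166.0, 71.0], [631.0, -165.0, 75.0], [620.0, -189.0, 77.0], [630.0, -165.0, 81.0], [631.0, -178.0, 85.0], [622.0, -164.0, 89.0]]
```

View pics/s1c.png

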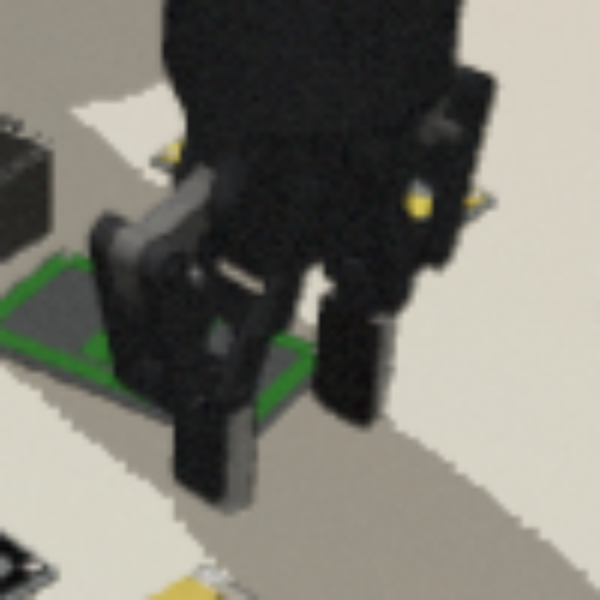

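View pics/t2.png

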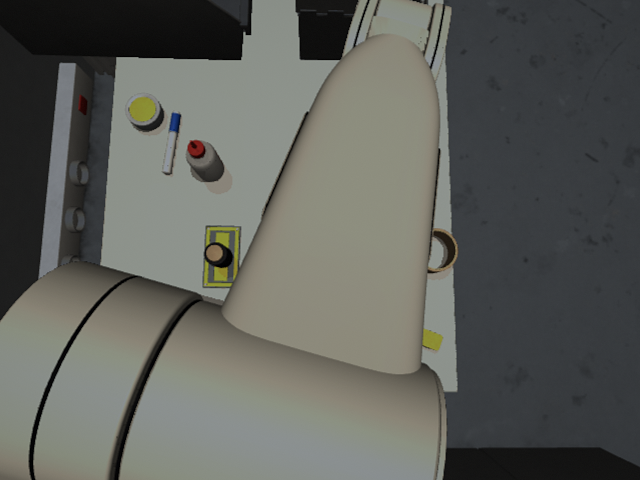

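The scene depth shows fingertips about 50 mm up while TCP is reported at 31 mm. The fingertips stand roughly 40 mm higher than the reported pose implies. I'll open, descend further in steps watching the force, and check with the camera.

Emit:
move_arm --motion '[[[0, 0, 0], [0, 0, 0], 0.05], [[0, 0, 0], [0, 0, 0], 0.05], [[0, 0, 0], [0, 0, 0], 0.05], [[0, 0, -0.01], [0, 0, 0], 0.05], [[0, 0, -0.02], [0, 0, 0], 0.05], [[0, 0, -0.025], [0, 0, 0], 0.05], [[0, 0, -0.03], [0, 0, 0], 0.05], [[0, 0, -0.03], [0, 0, 0], 0.05]]'

```text
time: 4.3
position: [0.6186, -0.1701, -0.0009]
tcp_rot: [-0.479, 0.52, 0.48, 0.519]
ft_force: [0.3, 0.2, 0.3]
grip_width: 0.0501
```

```bash
python3 -c "
from st import *
st();q,d=grab('scene','s3')
cv2.imwrite('pics/s3c.png',cv2.resize(q[230:350,300:440,::-1],None,fx=5,fy=5))
im=q
P,u,v=cloud('scene',d,(340,255,400,320));k=(im[v,u].max(1)<110)&(P[:,2]>.006)&(abs(P[:,0]-.62)<.015)&(abs(P[:,1]+.17)<.06)
P=P[k]*1000;i=np.argsort(P[:,2])[:200:20];print(np.round(P[i],0).tolist())
"
```

```text
t 4.3 pos [ 618.6 -170.1   -0.9] finger dir [-0.002  0.001 -1.   ] jaw ang 85.4 q [-0.27  0.68  0.11  1.    0.   -0.19] F [0.3 0.2 0.3] grip 50.1
[[631.0, -183.0, 6.0], [616.0, -143.0, 23.0], [613.0, -145.0, 26.0], [624.0, -204.0, 29.0], [616.0, -143.0, 31.0], [613.0, -205.0, 33.0], [633.0, -142.0, 35.0], [617.0, -208.0, 37.0], [611.0, -209.0, 39.0], [618.0, -209.0, 41.0]]
```

View pics/s3c.png

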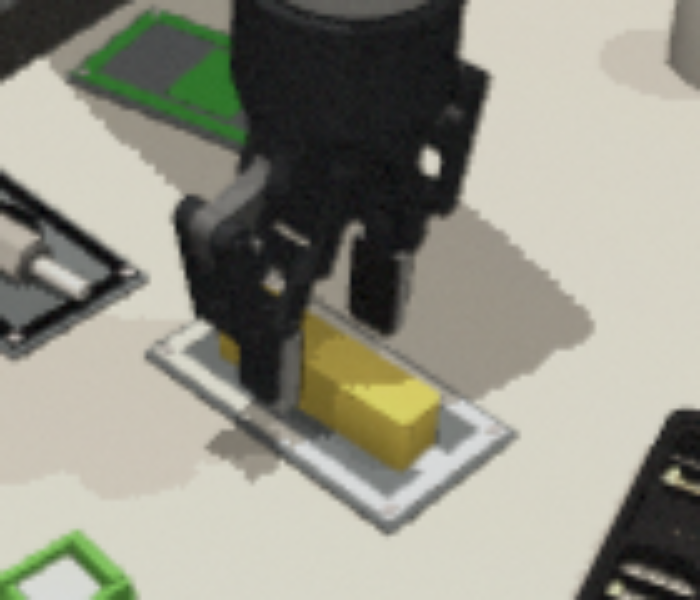

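Fingers straddle the set at (355–378, 295–310), tips about 22 mm up. Lowering 11 mm more and closing.

Emit:
move_arm --motion '[[[0, 0, -0.006], [0, 0, 0], 0.05], [[0, 0, -0.011], [0, 0, 0], 0.05], [[0, 0, -0.011], [0, 0, 0], 0.05], [[0, 0, -0.011], [0, 0, 0], 0.03], [[0, 0, -0.011], [0, 0, 0], 0.012], [[0, 0, -0.011], [0, 0, 0], 0.012], [[0, 0, -0.011], [0, 0, 0], 0.012], [[0, 0, -0.011], [0, 0, 0], 0.012]]'

```text
time: 5.15
position: [0.6199, -0.1705, -0.01]
tcp_rot: [-0.48, 0.52, 0.479, 0.52]
ft_force: [0.0, -0.1, 1.5]
grip_width: 0.021
```

```bash
python3 st.py
```

```text
t 5.15 pos [ 619.9 -170.5  -10. ] finger dir [ 0.001 -0.    -1.   ] jaw ang 85.39 q [-0.27  0.69  0.1   0.98 -0.   -0.19] F [ 0.  -0.1  1.5] grip 21.0
```

Grip 21 mm: held. Lift, move to the green mat (parking), turning 4° on the way.

Emit:
move_arm --motion '[[[0, 0, 0.03], [0, 0, 0], 0.012], [[0, 0, 0.07], [0, 0, 0], 0.012], [[-0.03, 0.025, 0.08], [0, 0, 1], 0.012], [[-0.06, 0.05, 0.08], [0, 0, 2], 0.012], [[-0.09, 0.075, 0.08], [0, 0, 3], 0.012], [[-0.12, 0.1, 0.08], [0, 0, 4], 0.012], [[-0.153, 0.128, 0.08], [0, 0, 4], 0.012], [[-0.153, 0.128, 0.06], [0, 0, 4], 0.012], [[-0.153, 0.128, 0.03], [0, 0, 4], 0.012], [[-0.153, 0.128, 0.02], [0, 0, 4], 0.012]]'

```text
time: 6.15
position: [0.464, -0.0418, 0.0074]
tcp_rot: [-0.496, 0.503, 0.499, 0.501]
ft_force: [-0.8, -0.1, -0.2]
grip_width: 0.0206
```

```bash
python3 -c "
from st import *
st();q,d=grab('scene','s4')
cv2.imwrite('pics/s4c.png',cv2.resize(q[190:310,270:410,::-1],None,fx=5,fy=5))
"
```

```text
t 6.15 pos [464.  -41.8   7.4] finger dir [-0.004  0.    -1.   ] jaw ang 89.43 q [-0.09  0.38 -0.4   0.8   0.   -0.08] F [-0.8 -0.1 -0.2] grip 20.6
```

View pics/s4c.png

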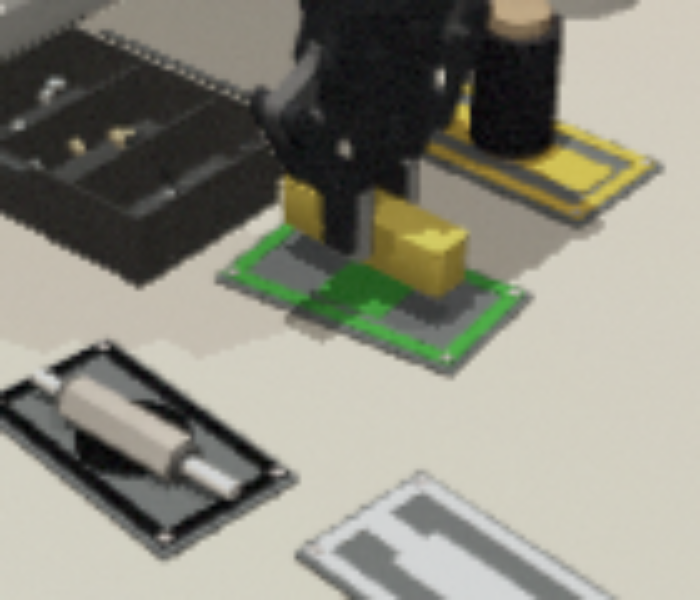

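Hex set is held level over the green mat. Lowering and releasing.

Emit:
move_arm --motion '[[[0, 0, -0.01], [0, 0, 0], 0.012], [[0, 0, -0.016], [0, 0, 0], 0.012], [[0, 0, -0.0195], [0, 0, 0], 0.012], [[0, 0, -0.0195], [0, 0, 0], 0.012], [[0, 0, -0.0195], [0, 0, 0], 0.045], [[0, 0, -0.0195], [0, 0, 0], 0.045], [[0, 0, -0.0195], [0, 0, 0], 0.045]]'

```text
time: 6.9
position: [0.467, -0.0424, -0.0096]
tcp_rot: [-0.498, 0.502, 0.497, 0.503]
ft_force: [1.3, -0.2, 0.2]
grip_width: 0.045
```

```bash
python3 st.py
```

```text
t 6.9 pos [467.  -42.4  -9.6] finger dir [ 0.001 -0.    -1.   ] jaw ang 89.39 q [-0.09  0.41 -0.41  0.75 -0.   -0.08] F [ 1.3 -0.2  0.2] grip 45.0
```

Emit:
move_arm --motion '[[[0, 0, 0.03], [0, 0, 0], 0.05], [[0, 0, 0.07], [0, 0, 0], 0.05], [[0, -0.04, 0.08], [0, 0, 0], 0.05], [[0, -0.08, 0.08], [0, 0, 0], 0.05], [[0, -0.12, 0.08], [0, 0, 0], 0.05], [[-0.001, -0.152, 0.08], [0, 0, 0], 0.05], [[-0.001, -0.152, 0.08], [0, 0, 0], 0.05], [[-0.001, -0.152, 0.05], [0, 0, 0], 0.05], [[-0.001, -0.152, 0.03], [0, 0, 0], 0.05], [[-0.001, -0.152, 0.03], [0, 0, 0], 0.05]]'

```text
time: 7.9
position: [0.4629, -0.1927, 0.0175]
tcp_rot: [-0.495, 0.503, 0.5, 0.502]
ft_force: [0.3, 0.6, -0.2]
grip_width: 0.0497
```

```bash
python3 -c "
from st import *
st();q,d=grab('scene','s5')
cv2.imwrite('pics/s5c.png',cv2.resize(q[200:320,245:385,::-1],None,fx=5,fy=5))
print(top('scene',d,(320,225,380,265),.022,.035))
"
```

```text
t 7.9 pos [ 462.9 -192.7   17.5] finger dir [-0.006  0.003 -1.   ] jaw ang 89.42 q [-0.39  0.42 -0.29  0.86  0.   -0.38] F [ 0.3  0.6 -0.2] grip 49.7
(array([452.4, -42.9]), array([ 25.1, 125.6]), -0.6, 313, array([472.7, -45.2,  27.5]))
```

View pics/s5c.png

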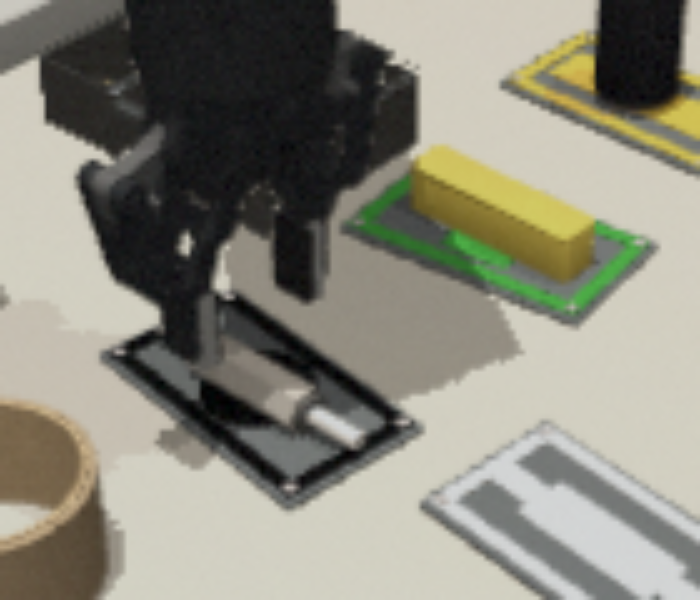

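The jaws straddle the gauge's grip near (290,265). Descending and closing.

Emit:
move_arm --motion '[[[0, 0, -0.01], [0, 0, 0], 0.05], [[0, 0, -0.02], [0, 0, 0], 0.05], [[0, 0, -0.028], [0, 0, 0], 0.05], [[0, 0, -0.033], [0, 0, 0], 0.05], [[0, 0, -0.033], [0, 0, 0], 0.05], [[0, 0, -0.033], [0, 0, 0], 0.03], [[0, 0, -0.033], [0, 0, 0], 0.01], [[0, 0, -0.033], [0, 0, 0], 0.01], [[0, 0, -0.033], [0, 0, 0], 0.01], [[0, 0, -0.033], [0, 0, 0], 0.01]]'

```text
time: 8.95
position: [0.4659, -0.1945, -0.0124]
tcp_rot: [-0.498, 0.502, 0.497, 0.503]
ft_force: [-0.1, 0.0, 5.7]
grip_width: 0.0176
```

```bash
python3 -c "
from st import *
st();q,d=grab('scene','s6')
cv2.imwrite('pics/s6c.png',cv2.resize(q[200:320,245:385,::-1],None,fx=5,fy=5))
"
```

```text
t 8.95 pos [ 465.9 -194.5  -12.4] finger dir [ 0.001 -0.    -1.   ] jaw ang 89.39 q [-0.4   0.47 -0.32  0.78 -0.   -0.38] F [-0.1  0.   5.7] grip 17.6
```

View pics/s6c.png

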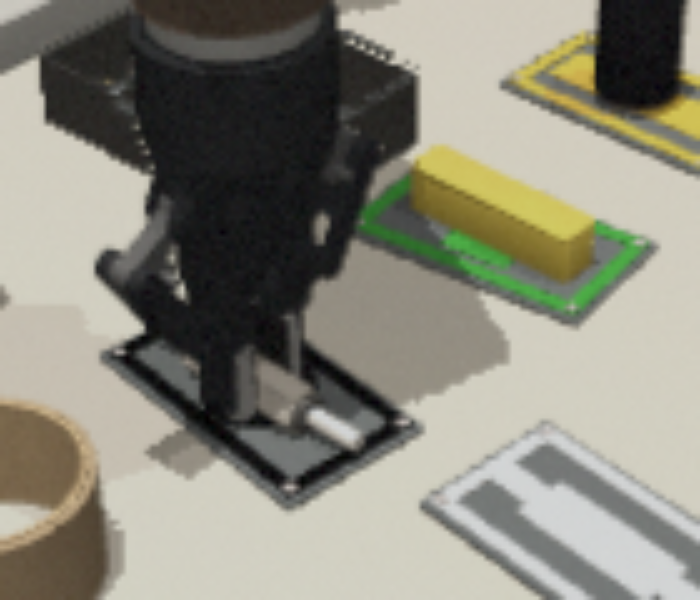

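```bash
python3 -c "
from st import *
d=np.load('pics/s6.npy');im=cv2.imread('pics/s6.png')
P,u,v=cloud('scene',d,(280,262,302,288))
for uu in (288,290,292,294,296):
  print(uu,[(vv,np.round(P[(u==uu)&(v==vv)][0]*1000).astype(int).tolist(),int(im[vv,uu].max())) for vv in range(272,288,2)])
"
```

```text
288 [(272, [469, -216, 37], 24), (274, [469, -216, 33], 23), (276, [469, -216, 27], 28), (278, [470, -217, 23], 26), (280, [468, -216, 17], 19), (282, [461, -210, 3], 16), (284, [465, -214, 4], 18), (286, [471, -220, 5], 12)]
290 [(272, [472, -213, 37], 22), (274, [473, -214, 33], 19), (276, [472, -214, 28], 20), (278, [474, -216, 25], 26), (280, [473, -216, 19], 18), (282, [473, -216, 15], 38), (284, [468, -211, 3], 28), (286, [474, -217, 6], 17)]
292 [(272, [474, -210, 36], 77), (274, [473, -210, 31], 61), (276, [473, -209, 25], 65), (278, [473, -210, 21], 54), (280, [473, -210, 16], 55), (282, [472, -210, 10], 67), (284, [472, -210, 5], 36), (286, [477, -214, 5], 85)]
294 [(272, [477, -207, 36], 88), (274, [478, -209, 33], 90), (276, [478, -209, 28], 89), (278, [476, -207, 20], 92), (280, [477, -209, 17], 90), (282, [477, -208, 12], 91), (284, [474, -207, 4], 31), (286, [478, -210, 3], 119)]
296 [(272, [466, -192, 21], 95), (274, [472, -198, 23], 114), (276, [475, -201, 22], 82), (278, [479, -205, 21], 83), (280, [478, -204, 15], 100), (282, [477, -204, 9], 38), (284, [476, -203, 3], 22), (286, [481, -208, 4], 119)]
```

Tips are ~10 mm up, only just below the gauge's axis; regripping 4 mm lower for a sound hold.

Emit:
move_arm --motion '[[[0, 0, 0], [0, 0, 0], 0.035], [[0, 0, 0], [0, 0, 0], 0.035], [[0, 0, -0.002], [0, 0, 0], 0.035], [[0, 0, -0.004], [0, 0, 0], 0.035], [[0, 0, -0.004], [0, 0, 0], 0.035], [[0, 0, -0.004], [0, 0, 0], 0.01], [[0, 0, -0.004], [0, 0, 0], 0.01], [[0, 0, -0.004], [0, 0, 0], 0.01], [[0, 0, -0.004], [0, 0, 0], 0.01]]'

```text
time: 9.9
position: [0.468, -0.1954, -0.0135]
tcp_rot: [-0.499, 0.502, 0.495, 0.503]
ft_force: [-4.9, 1.8, 23.2]
grip_width: 0.0179
```

```bash
python3 st.py
```

```text
t 9.9 pos [ 468.  -195.4  -13.5] finger dir [ 0.006 -0.002 -1.   ] jaw ang 89.4 q [-0.4   0.47 -0.32  0.78  0.   -0.38] F [-4.9  1.8 23.2] grip 17.9
```

Tips now touch the mat (23 N), so the hold is as low as it can be. Test lift.

Emit:
move_arm --motion '[[[0, 0, 0.004], [0, 0, 0], 0.01], [[0, 0, 0.01], [0, 0, 0], 0.01], [[0, 0, 0.03], [0, 0, 0], 0.01], [[0, 0, 0.06], [0, 0, 0], 0.01], [[0, 0, 0.08], [0, 0, 0], 0.01], [[0, 0, 0.08], [0, 0, 0], 0.01]]'

```text
time: 10.5
position: [0.4675, -0.1952, 0.0653]
tcp_rot: [-0.499, 0.502, 0.496, 0.503]
ft_force: [0.9, -0.0, -1.4]
grip_width: 0.0176
```

```bash
python3 -c "
from st import *
st();q,d=grab('scene','s7')
cv2.imwrite('pics/s7c.png',cv2.resize(q[180:320,245:385,::-1],None,fx=4,fy=4))
"
```

```text
t 10.5 pos [ 467.5 -195.2   65.3] finger dir [ 0.005 -0.002 -1.   ] jaw ang 89.4 q [-0.4   0.37 -0.23  0.97 -0.   -0.38] F [ 0.9 -0.  -1.4] grip 17.6
```

View pics/s7c.png

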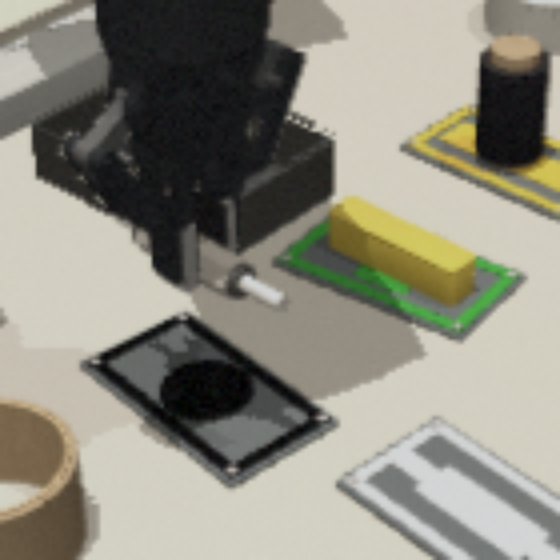

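Gauge held level. Moving it to the white mat with a −5° turn.

Emit:
move_arm --motion '[[[0.03, 0.005, 0], [0, 0, -1], 0.01], [[0.06, 0.01, 0], [0, 0, -2], 0.01], [[0.09, 0.015, 0], [0, 0, -3], 0.01], [[0.12, 0.02, 0], [0, 0, -4], 0.01], [[0.1525, 0.0265, 0], [0, 0, -5], 0.01], [[0.1525, 0.0265, -0.02], [0, 0, -5], 0.01], [[0.1525, 0.0265, -0.04], [0, 0, -5], 0.01], [[0.1525, 0.0265, -0.06], [0, 0, -5], 0.01], [[0.1525, 0.0265, -0.068], [0, 0, -5], 0.01], [[0.1525, 0.0265, -0.068], [0, 0, -5], 0.01]]'

```text
time: 11.55
position: [0.6154, -0.1672, -0.0084]
tcp_rot: [-0.473, 0.525, 0.477, 0.523]
ft_force: [-0.1, -0.1, -1.6]
grip_width: 0.0176
```

```bash
python3 -c "
from st import *
st();q,d=grab('scene','s8')
cv2.imwrite('pics/s8c.png',cv2.resize(q[230:350,300:440,::-1],None,fx=5,fy=5))
"
```

```text
t 11.55 pos [ 615.4 -167.2   -8.4] finger dir [-0.006  0.002 -1.   ] jaw ang 84.39 q [-0.27  0.68  0.09  0.99  0.   -0.17] F [-0.1 -0.1 -1.6] grip 17.6
```

View pics/s8c.png

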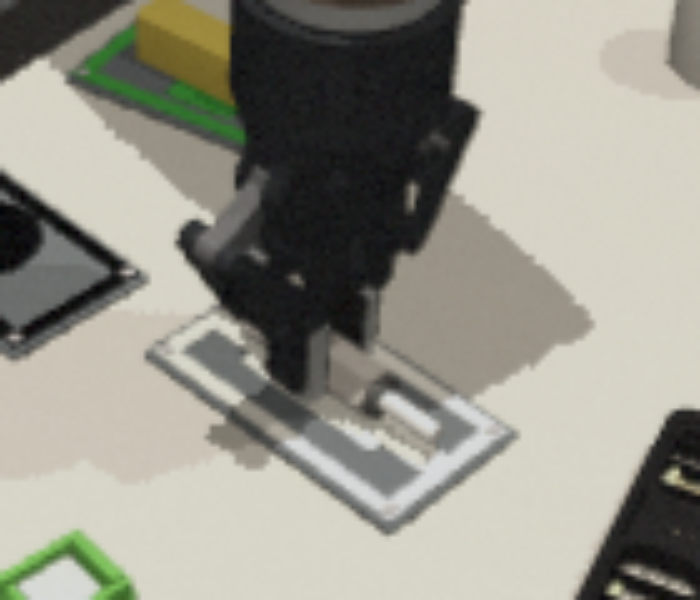

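```bash
python3 -c "
from st import *
print(np.round(ray('scene',[(300+432/5,230+425/5),(300+388/5,230+396/5)],.018)*1000,1))
c=np.array([618.4,-167.5]);a=np.radians(-5.7)
for s in (30,50,55): print(s,c+s*np.array([np.cos(a),np.sin(a)]))
d=np.load('pics/s8.npy')
P,u,v=cloud('scene',d,(370,304,392,320))
for k in range(0,9): 
  uu=376+k; i=(u==uu)&(P[:,2]>.012); 
  if i.any(): j=np.argmax(np.where(i,P[:,2],0)); print(uu,v[j],np.round(P[j]*1000,1))
"
```

```text
[[ 667.8 -170.    18. ]
 [ 647.6 -168.3   18. ]]
30 [ 648.2516671  -170.47959249]
50 [ 668.1527785  -172.46598749]
55 [ 673.12805635 -172.96258624]
376 304 [ 642.1 -166.3   25.8]
377 304 [ 643.  -164.4   25. ]
378 305 [ 646.7 -166.7   26.5]
379 309 [ 651.7 -170.2   22.4]
380 312 [ 656.9 -174.4   21.5]
381 311 [ 656.6 -170.8   21.1]
382 312 [ 660.3 -173.2   22.8]
383 312 [ 661.  -171.    21.7]
384 313 [ 663.9 -172.1   21.8]
```

Emit:
move_arm --motion '[[[0, -0.001, 0], [0, 0, 0], 0.01], [[0, -0.001, -0.003], [0, 0, 0], 0.01], [[0, -0.001, -0.006], [0, 0, 0], 0.01], [[0, -0.001, -0.008], [0, 0, 0], 0.01], [[0, -0.001, -0.008], [0, 0, 0], 0.01]]'

```text
time: 12.1
position: [0.6178, -0.1688, -0.0131]
tcp_rot: [-0.475, 0.524, 0.475, 0.524]
ft_force: [-0.0, -0.2, -0.9]
grip_width: 0.0175
```

```bash
python3 st.py
```

```text
t 12.1 pos [ 617.8 -168.8  -13.1] finger dir [-0.  0. -1.] jaw ang 84.4 q [-0.27  0.69  0.09  0.98  0.   -0.17] F [-0.  -0.2 -0.9] grip 17.5
```

Emit:
move_arm --motion '[[[0, 0, -0.001], [0, 0, 0], 0.01], [[0, 0, -0.001], [0, 0, 0], 0.01], [[0, 0, -0.001], [0, 0, 0], 0.035], [[0, 0, -0.001], [0, 0, 0], 0.035], [[0, 0, -0.001], [0, 0, 0], 0.035], [[0, 0, 0.03], [0, 0, 0], 0.05], [[0, 0, 0.07], [0, 0, 0], 0.05], [[-0.03, 0.05, 0.1], [0, 0, 0], 0.06], [[-0.06, 0.09, 0.1], [0, 0, 0], 0.06], [[-0.09, 0.13, 0.1], [0, 0, 0], 0.06]]'

```text
time: 13.1
position: [0.5371, -0.0494, 0.0883]
tcp_rot: [-0.476, 0.523, 0.474, 0.525]
ft_force: [1.1, 2.1, -0.1]
grip_width: 0.0599
```

```bash
python3 -c "
from st import *
st();q,d=grab('scene','s9');p,dt=grab('top','t9')
cv2.imwrite('pics/s9c.png',cv2.resize(q[230:350,300:440,::-1],None,fx=5,fy=5))
cv2.imwrite('pics/t9h.png',p[:,:,::-1])
"
```

```text
t 13.1 pos [537.1 -49.4  88.3] finger dir [ 0.004 -0.    -1.   ] jaw ang 84.33 q [-0.09  0.4  -0.11  1.06  0.    0.01] F [ 1.1  2.1 -0.1] grip 59.9
```

View pics/s9c.png

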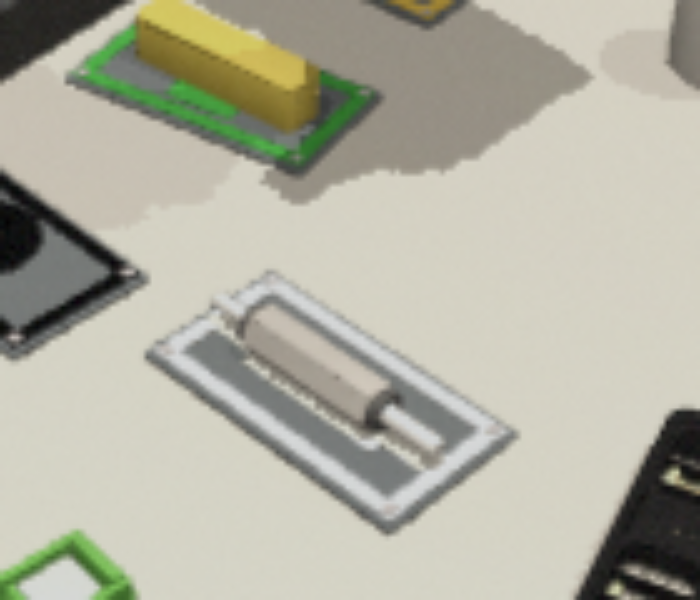

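View pics/t9h.png

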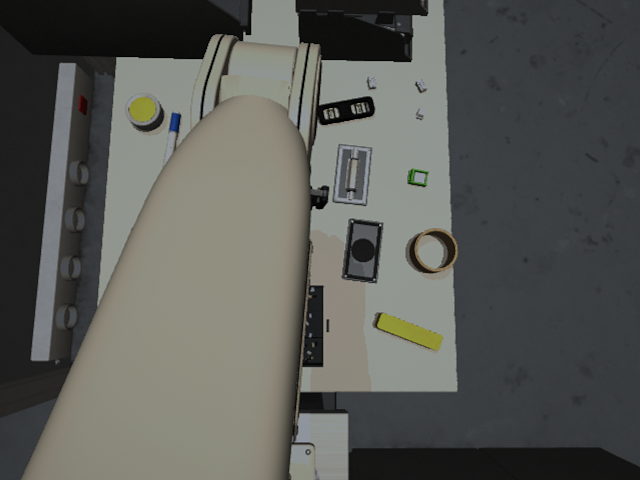

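```bash
python3 -c "
from st import *
p=cv2.imread('pics/t9.png')
cv2.imwrite('pics/t9c.png',cv2.resize(p[135:215,320:385],None,fx=8,fy=8,interpolation=cv2.INTER_CUBIC))
q=cv2.imread('pics/s9.png')
cv2.imwrite('pics/s9d.png',cv2.resize(q[280:335,335:400],None,fx=10,fy=10,interpolation=cv2.INTER_CUBIC))
for n,t,b in (('top','t9',(330,140,376,206)),('scene','s9',(335,280,398,330))):
  d=np.load(f'pics/{t}.npy'); print(top(n,d,b,.010,.035),top(n,d,b,.0165,.035))
"
```

```text
(array([ 617.1, -167.7]), array([ 20.9, 109.4]), -5.4, 403, array([ 613.5, -166.8,   19.1])) (array([ 616.9, -167.8]), array([ 18.3, 106.4]), -4.4, 286, array([ 614.6, -166.5,   20.7]))
(array([ 618.8, -171.5]), array([ 19.7, 109.6]), -1.8, 418, array([ 621.9, -173.2,   18.3])) (array([ 618.8, -170.3]), array([ 15.8, 107.3]), -6.6, 267, array([ 618. , -171.7,   20.9]))
```

View pics/t9c.png

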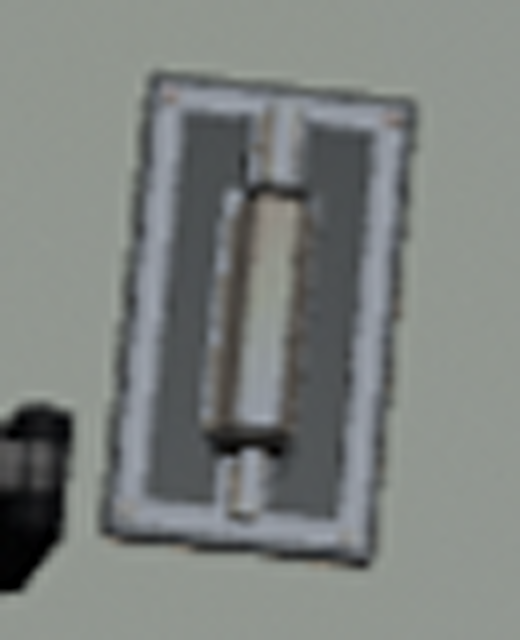

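View pics/s9d.png

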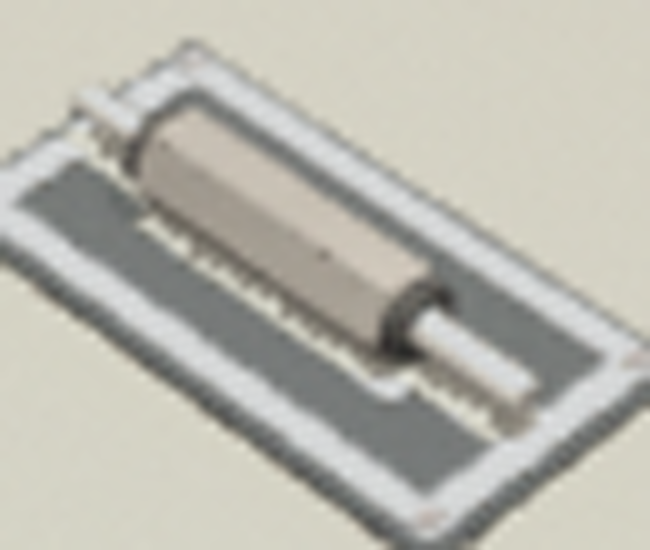

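```bash
python3 -c "
from st import *
o=np.array([320,135]);f=lambda q:o+(np.array(q)+.5)/8-.5
print('pins',np.round(ray('top',[f((283,104)),f((242,512))],.014)*1000,1))
print('grip top facet mid',np.round(ray('top',[f((278,200)),f((258,425))],.022)*1000,1))
print('mat corners',np.round(ray('top',[f((152,72)),f((417,100)),f((372,566)),f((105,535))],.004)*1000,1), np.round(ray('top',[f((152,72)),f((417,100)),f((372,566)),f((105,535))],.004).mean(0)*1000,1))
o=np.array([335,280]);f=lambda q:o+(np.array(q)+.5)/10-.5
print('S pins',np.round(ray('scene',[f((85,100)),f((535,395))],.013)*1000,1))
"
```

```text
pins [[ 670.8 -173.2   14. ]
 [ 563.7 -162.3   14. ]]
grip top facet mid [[ 642.5 -171.    22. ]
 [ 584.1 -165.7   22. ]]
mat corners [[ 682.7 -140.2    4. ]
 [ 676.2 -209.     4. ]
 [ 552.6 -196.2    4. ]
 [ 559.8 -128.3    4. ]] [ 617.8 -168.4    4. ]
S pins [[ 563.9 -163.5   13. ]
 [ 673.1 -171.9   13. ]]
```

Gauge is centred on the white mat: centre ≈(618,−168), versus the mat's (618,−168), angle −5.4° vs −5.7°. Next is the roll at (444.5, 90).

Emit:
move_arm --motion '[[[-0.02, 0.03, 0.005], [0, 0, 0], 0.08], [[-0.04, 0.06, 0.005], [0, 0, 0], 0.08], [[-0.06, 0.09, 0.005], [0, 0, 0], 0.08], [[-0.075, 0.115, 0.005], [0, 0, 0], 0.08], [[-0.084, 0.1285, 0.005], [0, 0, 0], 0.08], [[-0.084, 0.1285, 0.005], [0, 0, 0], 0.08], [[-0.084, 0.1285, 0.005], [0, 0, 0], 0.08]]'

```text
time: 13.9
position: [0.4532, 0.0782, 0.0919]
tcp_rot: [-0.475, 0.523, 0.475, 0.524]
ft_force: [0.1, -0.2, -0.1]
grip_width: 0.0802
```

```bash
python3 -c "
from st import *
st();q,d=grab('scene','s10')
cv2.imwrite('pics/s10c.png',cv2.resize(q[130:250,310:450,::-1],None,fx=5,fy=5))
"
```

```text
t 13.9 pos [453.2  78.2  91.9] finger dir [ 0.001 -0.    -1.   ] jaw ang 84.43 q [ 0.17  0.26 -0.31  1.   -0.    0.27] F [ 0.1 -0.2 -0.1] grip 80.2
```

View pics/s10c.png

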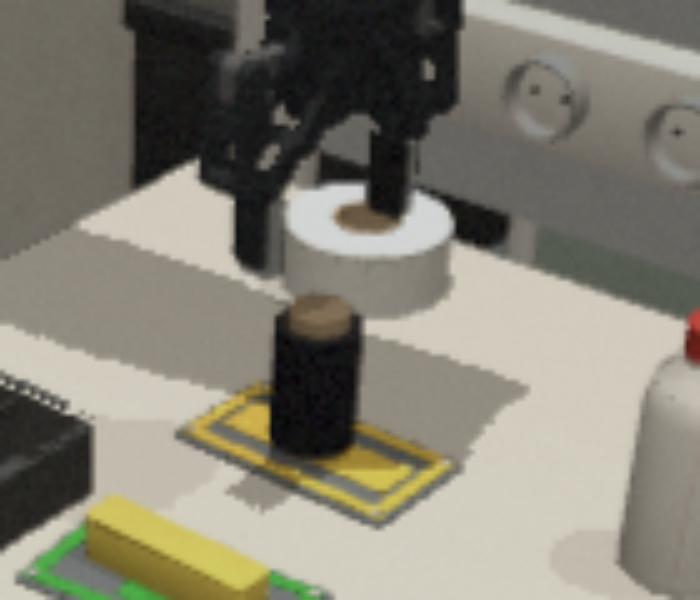

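Emit:
move_arm --motion '[[[-0.0085, 0.012, 0], [0, 0, 0], 0.08], [[-0.0085, 0.012, 0], [0, 0, 0], 0.08], [[-0.0085, 0.012, -0.03], [0, 0, 0], 0.08], [[-0.0085, 0.012, -0.05], [0, 0, 0], 0.08], [[-0.0085, 0.012, -0.06], [0, 0, 0], 0.08], [[-0.0085, 0.012, -0.06], [0, 0, 0], 0.08]]'

```text
time: 14.55
position: [0.4427, 0.0899, 0.0304]
tcp_rot: [-0.474, 0.525, 0.475, 0.523]
ft_force: [-0.1, 0.7, -0.2]
grip_width: 0.0798
```

```bash
python3 -c "
from st import *
st();q,d=grab('scene','s11')
cv2.imwrite('pics/s11c.png',cv2.resize(q[130:250,310:450,::-1],None,fx=5,fy=5))
"
```

```text
t 14.55 pos [442.7  89.9  30.4] finger dir [-0.003 -0.001 -1.   ] jaw ang 84.38 q [ 0.2   0.32 -0.41  0.84 -0.    0.3 ] F [-0.1  0.7 -0.2] grip 79.8
```

View pics/s11c.png

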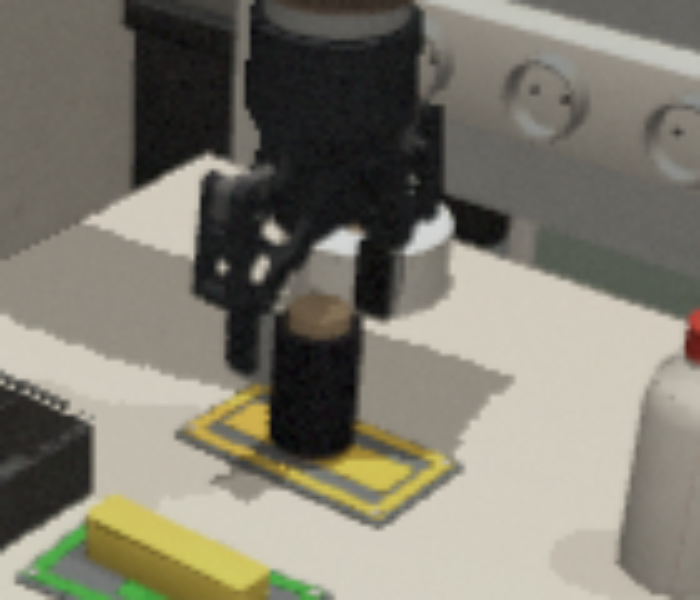

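Emit:
move_arm --motion '[[[0, 0, -0.012], [0, 0, 0], 0.08], [[0, 0, -0.02], [0, 0, 0], 0.08], [[0, 0, -0.026], [0, 0, 0], 0.08], [[0, 0, -0.026], [0, 0, 0], 0.08], [[0, 0, -0.026], [0, 0, 0], 0.055], [[0, 0, -0.026], [0, 0, 0], 0.03], [[0, 0, -0.026], [0, 0, 0], 0.03], [[0, 0, -0.026], [0, 0, 0], 0.03], [[0, 0, -0.026], [0, 0, 0], 0.03]]'

```text
time: 15.5
position: [0.4446, 0.0903, 0.0063]
tcp_rot: [-0.475, 0.523, 0.475, 0.524]
ft_force: [-0.2, -0.6, 6.0]
grip_width: 0.0406
```

```bash
python3 -c "
from st import *
st();q,d=grab('scene','s12')
cv2.imwrite('pics/s12c.png',cv2.resize(q[130:250,310:450,::-1],None,fx=5,fy=5))
"
```

```text
t 15.5 pos [444.6  90.3   6.3] finger dir [ 0.001  0.    -1.   ] jaw ang 84.39 q [ 0.2   0.36 -0.44  0.78 -0.    0.3 ] F [-0.2 -0.6  6. ] grip 40.6
```

View pics/s12c.png

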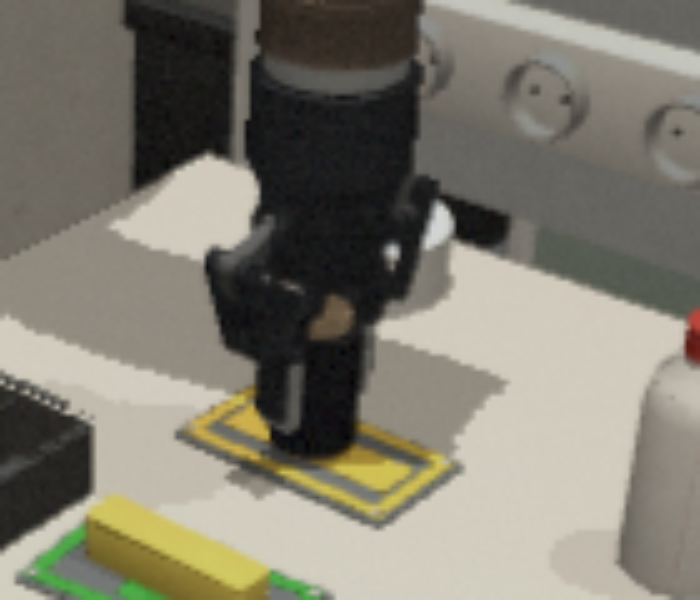

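```bash
python3 -c "
from st import *
for n,t,b,th in (('top','t9',(335,215,390,290),45),('scene','s9',(255,255,335,305),60)):
  p=cv2.imread(f'pics/{t}.png').max(2);m=(p<th)
  print(n,rect(n,m,.004,b))
  mm=np.zeros(m.shape,np.uint8);mm[b[1]:b[3],b[0]:b[2]]=m[b[1]:b[3],b[0]:b[2]]
  k,l,s,c=cv2.connectedComponentsWithStats(mm)
  for i in range(1,k):
    if s[i,4]>50: print(s[i],c[i],np.round(ray(n,c[i],.004)*1000,1))
"
```

```text
top (array([ 460.5, -188.9]), array([ 62.9, 121. ]), -7.2, 893, array([ 460. , -188.7]))
[344 219  37  63 891] [362.664422   250.51515152] [[ 459.9 -188.6    4. ]]
scene (array([ 462.3, -188.8]), array([ 64. , 117.8]), -6.8, 620, array([ 463.7, -189.5]))
[267 259  58  40 620] [296.36612903 277.79516129] [[ 464.4 -189.8    4. ]]
```

Emit:
move_arm --motion '[[[0, 0, 0.02], [0, 0, 0], 0.03], [[0, 0, 0.06], [0, 0, 0], 0.03], [[0, 0, 0.09], [0, 0, 0], 0.03], [[0.002, -0.04, 0.09], [0, 0, 0], 0.03], [[0.004, -0.08, 0.09], [0, 0, 0], 0.03], [[0.007, -0.12, 0.09], [0, 0, 0], 0.03], [[0.01, -0.16, 0.09], [0, 0, 0], 0.03], [[0.012, -0.2, 0.09], [0, 0, 0], 0.03], [[0.014, -0.24, 0.09], [0, 0, 0], 0.03], [[0.0165, -0.27, 0.09], [0, 0, 0], 0.03]]'

```text
time: 16.55
position: [0.4597, -0.1818, 0.0951]
tcp_rot: [-0.474, 0.524, 0.475, 0.524]
ft_force: [0.2, 0.1, -2.0]
grip_width: 0.0406
```

Emit:
move_arm --motion '[[[0, 0, 0], [0, 0, 0], 0.03], [[0, 0, 0], [0, 0, 0], 0.03]]'

```text
time: 16.75
position: [0.4597, -0.1799, 0.0949]
tcp_rot: [-0.474, 0.524, 0.475, 0.524]
ft_force: [-0.7, 1.1, -1.2]
grip_width: 0.0408
```

```bash
python3 -c "
from st import *
st();q,d=grab('scene','s13')
cv2.imwrite('pics/s13c.png',cv2.resize(q[180:320,235:375,::-1],None,fx=4,fy=4))
"
```

```text
t 16.75 pos [ 459.7 -179.9   94.9] finger dir [-0.002  0.001 -1.   ] jaw ang 84.3 q [-0.37  0.32 -0.22  1.04  0.   -0.27] F [-0.7  1.1 -1.2] grip 40.8
```

View pics/s13c.png

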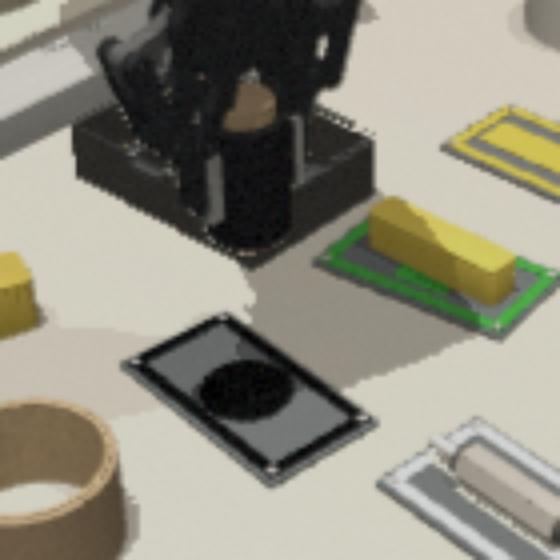

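Emit:
move_arm --motion '[[[0.001, -0.009, -0.02], [0, 0, 0], 0.03], [[0.001, -0.009, -0.05], [0, 0, 0], 0.03], [[0.001, -0.009, -0.07], [0, 0, 0], 0.03], [[0.001, -0.009, -0.08], [0, 0, 0], 0.03], [[0.001, -0.009, -0.086], [0, 0, 0], 0.03], [[0.001, -0.009, -0.087], [0, 0, 0], 0.03], [[0.001, -0.009, -0.087], [0, 0, 0], 0.03]]'

```text
time: 17.5
position: [0.4621, -0.1886, 0.0093]
tcp_rot: [-0.476, 0.524, 0.475, 0.524]
ft_force: [-1.4, 0.0, -2.4]
grip_width: 0.0412
```

```bash
python3 st.py
```

```text
t 17.5 pos [ 462.1 -188.6    9.3] finger dir [ 0.001 -0.    -1.   ] jaw ang 84.43 q [-0.39  0.43 -0.31  0.83  0.   -0.29] F [-1.4  0.  -2.4] grip 41.2
```

Emit:
move_arm --motion '[[[-0.001, 0, -0.001], [0, 0, 0], 0.03], [[-0.001, 0, -0.002], [0, 0, 0], 0.03], [[-0.001, 0, -0.002], [0, 0, 0], 0.03]]'

```text
time: 17.8
position: [0.4606, -0.1888, 0.007]
tcp_rot: [-0.475, 0.524, 0.475, 0.524]
ft_force: [0.4, 0.5, -1.7]
grip_width: 0.0408
```

```bash
python3 st.py
```

```text
t 17.8 pos [ 460.6 -188.8    7. ] finger dir [ 0.001 -0.    -1.   ] jaw ang 84.39 q [-0.39  0.43 -0.32  0.82 -0.   -0.29] F [ 0.4  0.5 -1.7] grip 40.8
```

Emit:
move_arm --motion '[[[0, 0, -0.001], [0, 0, 0], 0.03], [[0, 0, -0.001], [0, 0, 0], 0.03], [[0, 0, -0.001], [0, 0, 0], 0.075], [[0, 0, -0.001], [0, 0, 0], 0.075], [[0, 0, -0.001], [0, 0, 0], 0.075], [[0, 0, 0.03], [0, 0, 0], 0.075], [[0, 0, 0.06], [0, 0, 0], 0.075], [[0, 0, 0.09], [0, 0, 0], 0.075], [[0, 0, 0.09], [0, 0, 0], 0.075]]'

```text
time: 18.7
position: [0.4637, -0.19, 0.1009]
tcp_rot: [-0.478, 0.523, 0.472, 0.525]
ft_force: [0.5, -0.5, -0.0]
grip_width: 0.075
```

```bash
python3 -c "
from st import *
st();q,d=grab('scene','s14')
cv2.imwrite('pics/s14c.png',cv2.resize(q[180:320,235:375,::-1],None,fx=4,fy=4))
T=0
"
```

```text
t 18.7 pos [ 463.7 -190.   100.9] finger dir [ 0.008 -0.003 -1.   ] jaw ang 84.39 q [-0.39  0.32 -0.2   1.05 -0.   -0.29] F [ 0.5 -0.5 -0. ] grip 75.0
```

View pics/s14c.png

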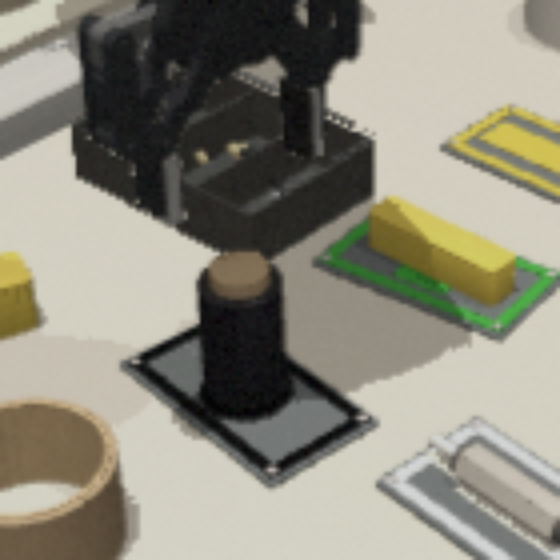

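The roll stands upright on the black mat. Going back for the hex set on the green mat.

Emit:
move_arm --motion '[[[0.001, 0.04, 0], [0, 0, 1], 0.06], [[0.002, 0.08, 0], [0, 0, 3], 0.05], [[0.004, 0.12, 0], [0, 0, 4], 0.05], [[0.006, 0.147, 0], [0, 0, 5], 0.05], [[0.006, 0.147, 0], [0, 0, 5], 0.05], [[0.006, 0.147, -0.03], [0, 0, 5], 0.05], [[0.006, 0.147, -0.05], [0, 0, 5], 0.05], [[0.006, 0.147, -0.05], [0, 0, 5], 0.05]]'

```text
time: 19.55
position: [0.4628, -0.0419, 0.0433]
tcp_rot: [-0.495, 0.505, 0.499, 0.501]
ft_force: [-1.4, -0.3, -1.5]
grip_width: 0.0501
```

```bash
python3 -c "
from st import *
st();q,d=grab('scene','s15');p,dt=grab('top','t15')
cv2.imwrite('pics/s15c.png',cv2.resize(q[180:320,235:375,::-1],None,fx=4,fy=4))
b=(330,195,395,290)
print('roll T',top('top',dt,b,.03,.1),'core',top('top',dt,b,.0775,.1)); 
b=(275,235,315,285)
print('roll S',top('scene',d,b,.02,.1),'core',top('scene',d,b,.0775,.1)); 
print('hex S',top('scene',d,(320,225,380,258),.022,.035))
"
```

```text
t 19.55 pos [462.8 -41.9  43.3] finger dir [-0.008  0.    -1.   ] jaw ang 89.36 q [-0.09  0.33 -0.35  0.89 -0.   -0.08] F [-1.4 -0.3 -1.5] grip 50.1
roll T (array([ 460.1, -187.2]), array([40.4, 40.9]), -89.1, 462, array([ 458.2, -185.4,   73.8])) core (array([ 460.9, -188.2]), array([28.1, 28.4]), 45.3, 196, array([ 460.5, -187.6,   80.1]))
roll S (array([ 426.9, -150.7]), array([ 41.7, 150.2]), -46.8, 741, array([ 472.2, -197.9,   56.3])) core (array([ 463. , -189.6]), array([27.9, 31.1]), -25.9, 122, array([ 464.1, -189.8,   79.8]))
hex S (array([452.1, -42.7]), array([ 24.9, 125. ]), -0.6, 305, array([472.2, -45.6,  27.5]))
```

View pics/s15c.png

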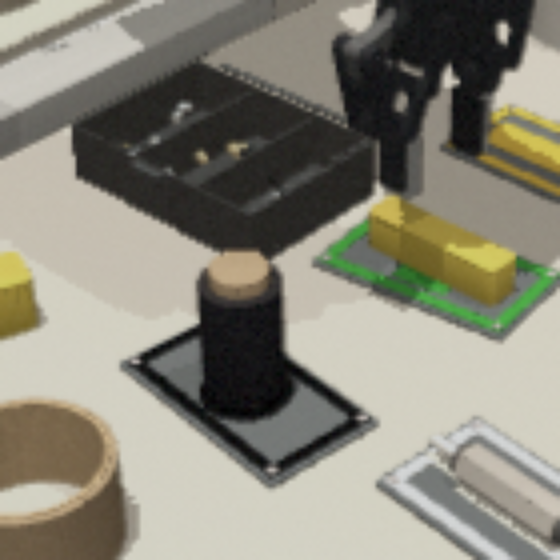

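View pics/t15.png

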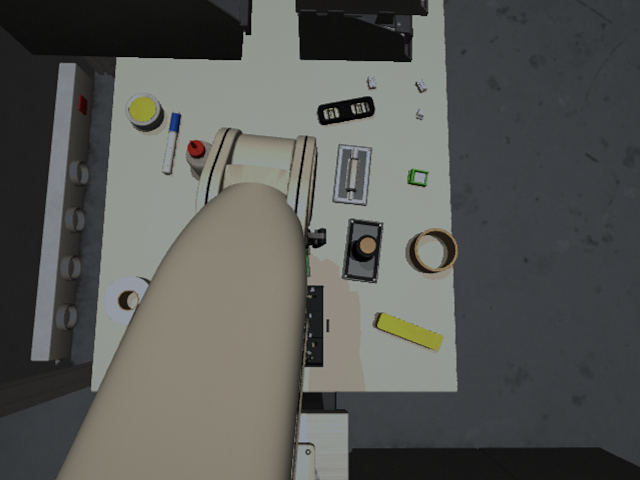

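Roll matches the black disc within 1 mm in both views. Grasping the hex set.

Emit:
move_arm --motion '[[[0, 0, -0.02], [0, 0, 0], 0.05], [[0, 0, -0.035], [0, 0, 0], 0.05], [[0, 0, -0.045], [0, 0, 0], 0.05], [[0, 0, -0.053], [0, 0, 0], 0.05], [[0, 0, -0.053], [0, 0, 0], 0.05]]'

```text
time: 20.15
position: [0.4661, -0.0418, -0.0067]
tcp_rot: [-0.497, 0.503, 0.498, 0.502]
ft_force: [-0.3, -0.6, -0.6]
grip_width: 0.0501
```

```bash
python3 st.py
```

```text
t 20.15 pos [466.1 -41.8  -6.7] finger dir [-0.001  0.    -1.   ] jaw ang 89.38 q [-0.09  0.4  -0.41  0.76 -0.   -0.08] F [-0.3 -0.6 -0.6] grip 50.1
```

Emit:
move_arm --motion '[[[0, 0, -0.003], [0, 0, 0], 0.05], [[0, 0, -0.003], [0, 0, 0], 0.03], [[0, 0, -0.003], [0, 0, 0], 0.012], [[0, 0, -0.003], [0, 0, 0], 0.012], [[0, 0, -0.003], [0, 0, 0], 0.012], [[0, 0, -0.003], [0, 0, 0], 0.012]]'

```text
time: 20.75
position: [0.467, -0.0418, -0.0087]
tcp_rot: [-0.498, 0.502, 0.497, 0.503]
ft_force: [-0.5, 0.5, 6.0]
grip_width: 0.021
```

```bash
python3 -c "
from st import *
st();q,d=grab('scene','s16')
h=cv2.cvtColor(q,cv2.COLOR_RGB2HSV)
m=(h[...,0]>20)&(h[...,0]<36)&(h[...,1]>120)
P,u,v=cloud('scene',d,(318,222,378,262));k=m[v,u]&(P[:,2]>.01)
a=np.radians(-.6);ax=np.array([np.cos(a),np.sin(a)]);s=P[k][:,:2]@ax*1000
print('extent along x',np.percentile(s,[0,1,99,100]),(np.percentile(s,.5)+np.percentile(s,99.5))/2)
"
```

```text
t 20.75 pos [467.  -41.8  -8.7] finger dir [ 0.001 -0.    -1.   ] jaw ang 89.4 q [-0.09  0.41 -0.41  0.75 -0.   -0.08] F [-0.5  0.5  6. ] grip 21.0
extent along x [427.00772174 429.28301381 515.01079566 515.69674549] 471.492681808343
```

Emit:
move_arm --motion '[[[0, 0, 0.03], [0, 0, 0], 0.012], [[0, 0, 0.06], [0, 0, 0], 0.012], [[-0.006, 0.035, 0.07], [0, 0, 0], 0.012], [[-0.012, 0.07, 0.07], [0, 0, 0], 0.012], [[-0.018, 0.105, 0.07], [0, 0, 0], 0.012], [[-0.0215, 0.1345, 0.07], [0, 0, 0], 0.012], [[-0.0215, 0.1345, 0.05], [0, 0, 0], 0.012], [[-0.0215, 0.1345, 0.03], [0, 0, 0], 0.012], [[-0.0215, 0.1345, 0.015], [0, 0, 0], 0.012], [[-0.0215, 0.1345, 0.015], [0, 0, 0], 0.012]]'

```text
time: 21.8
position: [0.4422, 0.0925, 0.0034]
tcp_rot: [-0.496, 0.504, 0.499, 0.501]
ft_force: [0.0, 0.2, -1.3]
grip_width: 0.0207
```

```bash
python3 -c "
from st import *
st();q,d=grab('scene','s17')
cv2.imwrite('pics/s17c.png',cv2.resize(q[150:250,320:440,::-1],None,fx=6,fy=6))
"
```

```text
t 21.8 pos [442.2  92.5   3.4] finger dir [-0.006 -0.001 -1.   ] jaw ang 89.42 q [ 0.21  0.36 -0.44  0.78  0.    0.22] F [ 0.   0.2 -1.3] grip 20.7
```

View pics/s17c.png

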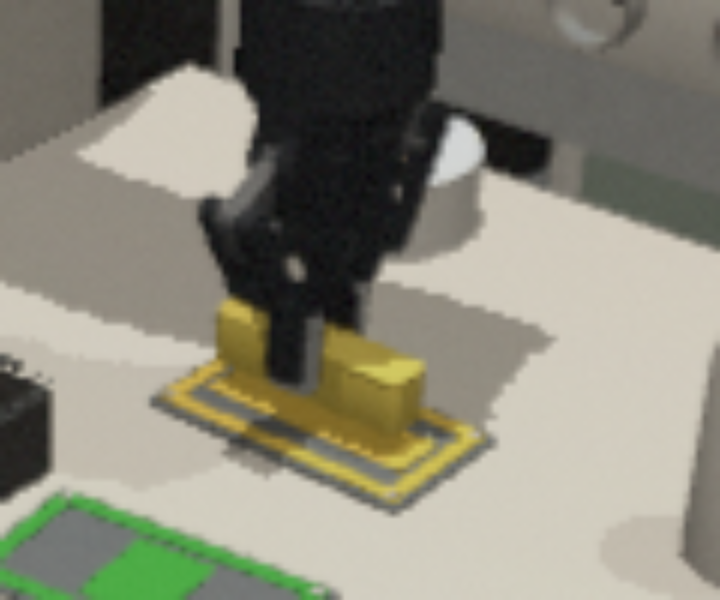

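Emit:
move_arm --motion '[[[0, 0, -0.006], [0, 0, 0], 0.012], [[0, 0, -0.011], [0, 0, 0], 0.012], [[0, 0, -0.014], [0, 0, 0], 0.012], [[0, 0, -0.014], [0, 0, 0], 0.012]]'

```text
time: 22.25
position: [0.4451, 0.0928, -0.0084]
tcp_rot: [-0.497, 0.503, 0.497, 0.503]
ft_force: [-0.0, -0.1, -1.4]
grip_width: 0.0207
```

```bash
python3 st.py
```

```text
t 22.25 pos [445.1  92.8  -8.4] finger dir [ 0.  0. -1.] jaw ang 89.39 q [ 0.21  0.38 -0.45  0.74  0.    0.22] F [-0.  -0.1 -1.4] grip 20.7
```

Emit:
move_arm --motion '[[[0, 0, -0.0012], [0, 0, 0], 0.012], [[0, 0, -0.0012], [0, 0, 0], 0.012], [[0, 0, -0.0012], [0, 0, 0], 0.04], [[0, 0, -0.0012], [0, 0, 0], 0.04], [[0, 0, -0.0012], [0, 0, 0], 0.04], [[0, 0, 0.03], [0, 0, 0], 0.05], [[0, 0, 0.06], [0, 0, 0], 0.05], [[0, 0, 0.11], [0, 0, 0], 0.05], [[0, 0, 0.12], [0, 0, 0], 0.05]]'

```text
time: 23.15
position: [0.4486, 0.0936, 0.1167]
tcp_rot: [-0.499, 0.5, 0.496, 0.505]
ft_force: [0.1, 0.8, -0.7]
grip_width: 0.0504
```

Emit:
move_arm --motion '[[[0.015, -0.035, 0], [0, 0, -8], 0.05], [[0.03, -0.07, 0], [0, 0, -16], 0.05], [[0.045, -0.105, 0], [0, 0, -24], 0.05], [[0.06, -0.14, 0], [0, 0, -32], 0.05], [[0.075, -0.175, 0], [0, 0, -40], 0.05], [[0.09, -0.21, 0], [0, 0, -48], 0.05], [[0.105, -0.245, 0], [0, 0, -56], 0.05], [[0.12, -0.28, 0], [0, 0, -64], 0.05], [[0.135, -0.315, 0], [0, 0, -72], 0.05], [[0.15, -0.35, 0], [0, 0, -80], 0.05]]'

```text
time: 24.15
position: [0.5951, -0.2586, 0.1107]
tcp_rot: [-0.056, 0.705, 0.056, 0.705]
ft_force: [0.6, -0.6, 0.4]
grip_width: 0.0496
```

```bash
python3 -c "
from st import *
st();q,d=grab('scene','s18');p,dt=grab('top','t18')
cv2.imwrite('pics/s18c.png',cv2.resize(q[190:245,335:415,::-1],None,fx=8,fy=8,interpolation=cv2.INTER_CUBIC))
cv2.imwrite('pics/t18c.png',cv2.resize(p[218:298,190:255,::-1],None,fx=7,fy=7,interpolation=cv2.INTER_CUBIC))
print('T hex',top('top',dt,(195,215,250,295),.02,.04));print('S hex',top('scene',d,(340,195,410,240),.02,.04))
"
```

```text
t 24.15 pos [ 595.1 -258.6  110.7] finger dir [-0.001  0.001 -1.   ] jaw ang 9.06 q [-0.41  0.59  0.27  1.25  0.    1.  ] F [ 0.6 -0.6  0.4] grip 49.6
T hex (array([445.5,  93.7]), array([22.7, 91.6]), -0.9, 578, array([443.9,  92.9,  28. ]))
S hex (array([448.4,  92.8]), array([26.6, 90.7]), 0.4, 272, array([451. ,  88.1,  27.4]))
```

View pics/s18c.png

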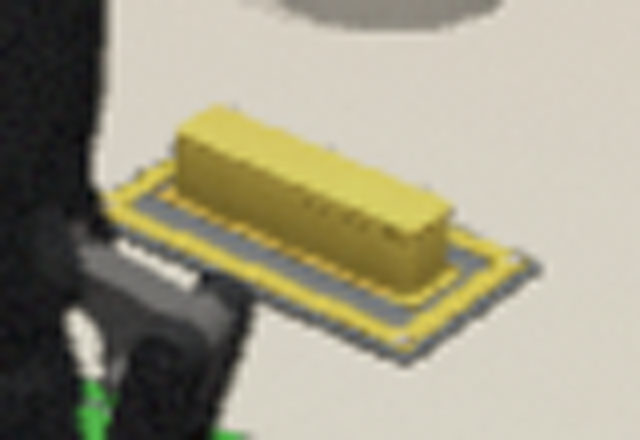

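View pics/t18c.png

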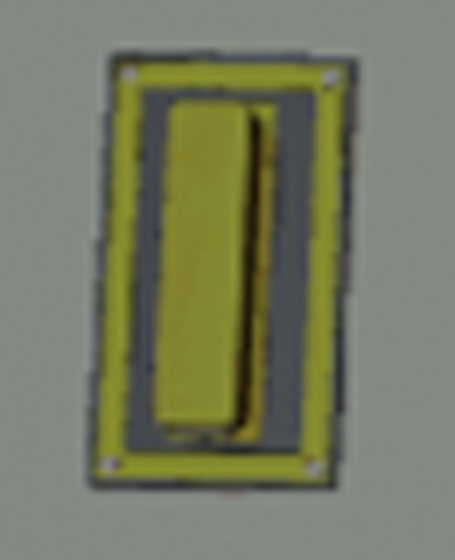

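```bash
python3 -c "
from st import *
o=np.array([190,218]);f=lambda L:[o+(np.array(q)+.5)/7-.5 for q in L]
a=ray('top',f([(170,102),(248,102),(238,430),(155,428)]),.028)*1000;b=ray('top',f([(115,55),(357,60),(335,487),(92,487)]),.004)*1000
print(np.round(a[:,:2],1).tolist(),a.mean(0));print(np.round(b[:,:2],1).tolist(),b.mean(0))
o=np.array([335,190]);g=lambda L:[o+(np.array(q)+.5)/8-.5 for q in L]
a=ray('scene',g([(222,106),(178,137),(408,235),(452,207)]),.028)*1000
b=ray('scene',g([(408,290)]),.004)*1000
print('S',np.round(a[:,:2],1).tolist(),a.mean(0)); print(b)
"
```

```text
[[490.3, 103.3], [490.5, 81.8], [399.7, 81.3], [400.1, 103.8]] [445.15138634  92.56532164  28.        ]
[[507.8, 124.8], [507.0, 56.1], [385.4, 58.4], [385.0, 126.1]] [446.29687607  91.35178128   4.        ]
S [[405.1, 103.7], [406.5, 79.9], [491.3, 79.3], [492.1, 100.5]] [448.74628191  90.8442048   28.        ]
[[488.23746606  86.93322133   4.        ]]
```

Hex set sits on the yellow shape: offset under about 1 mm averaged over the two views. Now the clip.

Emit:
move_arm --motion '[[[0.009, -0.023, -0.01], [0, 0, -7], 0.055], [[0.018, -0.0455, -0.02], [0, 0, -14], 0.055], [[0.018, -0.0455, -0.04], [0, 0, -19.5], 0.055], [[0.018, -0.0455, -0.06], [0, 0, -19.5], 0.055], [[0.018, -0.0455, -0.075], [0, 0, -19.5], 0.055], [[0.018, -0.0455, -0.09], [0, 0, -19.5], 0.055], [[0.018, -0.0455, -0.09], [0, 0, -19.5], 0.055]]'

```text
time: 24.95
position: [0.6104, -0.3008, 0.0181]
tcp_rot: [0.063, 0.707, -0.061, 0.702]
ft_force: [-0.3, 0.1, -0.1]
grip_width: 0.055
```

```bash
python3 -c "
from st import *
st();q,d=grab('scene','s19')
cv2.imwrite('pics/s19c.png',cv2.resize(q[260:380,250:390,::-1],None,fx=5,fy=5))
"
```

```text
t 24.95 pos [ 610.4 -300.8   18.1] finger dir [-0.006  0.003 -1.   ] jaw ang -10.03 q [-0.46  0.73  0.27  1.12  0.    1.29] F [-0.3  0.1 -0.1] grip 55.0
```

View pics/s19c.png

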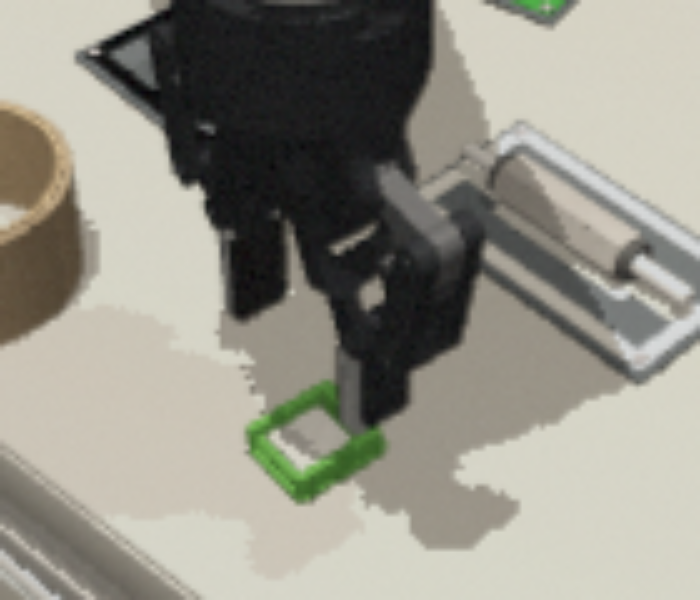

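Emit:
move_arm --motion '[[[0, 0, 0], [0, 0, 0], 0.055], [[0, 0, -0.012], [0, 0, 0], 0.055], [[0, 0, -0.022], [0, 0, 0], 0.055], [[0, 0, -0.03], [0, 0, 0], 0.055], [[0, 0, -0.034], [0, 0, 0], 0.055], [[0, 0, -0.034], [0, 0, 0], 0.055]]'

```text
time: 25.6
position: [0.6121, -0.3023, -0.0137]
tcp_rot: [0.063, 0.705, -0.062, 0.704]
ft_force: [0.3, 0.3, 0.3]
grip_width: 0.0551
```

```bash
python3 -c "
from st import *
st();q,d=grab('scene','s20')
cv2.imwrite('pics/s20c.png',cv2.resize(q[270:370,260:380,::-1],None,fx=6,fy=6))
"
```

```text
t 25.6 pos [ 612.1 -302.3  -13.7] finger dir [-0.002  0.001 -1.   ] jaw ang -10.11 q [-0.46  0.76  0.24  1.05 -0.    1.29] F [0.3 0.3 0.3] grip 55.1
```

View pics/s20c.png

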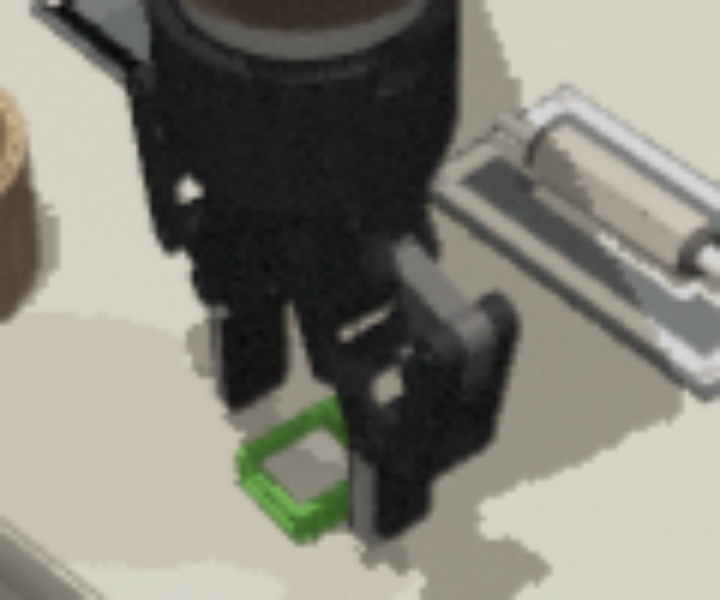

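Emit:
move_arm --motion '[[[0, 0, 0], [0, 0, 0], 0.04], [[0, 0, 0], [0, 0, 0], 0.02], [[0, 0, 0], [0, 0, 0], 0.02], [[0, 0, 0], [0, 0, 0], 0.02], [[0, 0, 0], [0, 0, 0], 0.02]]'

```text
time: 26.15
position: [0.6136, -0.303, -0.0114]
tcp_rot: [0.062, 0.704, -0.062, 0.705]
ft_force: [0.1, 0.3, 4.5]
grip_width: 0.0281
```

```bash
python3 -c "
from st import *
st();q,d=grab('scene','s21')
cv2.imwrite('pics/s21c.png',cv2.resize(q[270:370,260:380,::-1],None,fx=6,fy=6))
"
```

```text
t 26.15 pos [ 613.6 -303.   -11.4] finger dir [ 0.002 -0.001 -1.   ] jaw ang -10.1 q [-0.46  0.76  0.24  1.05 -0.    1.29] F [0.1 0.3 4.5] grip 28.1
```

View pics/s21c.png

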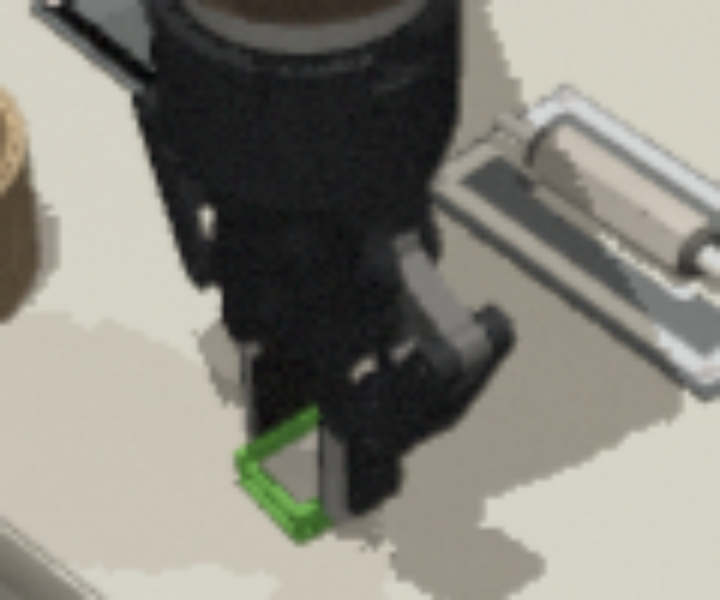

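Clip held (28 mm). Lifting high and carrying it to the green mat with a +16.5° turn.

Emit:
move_arm --motion '[[[0, 0, 0.03], [0, 0, 0], 0.02], [[0, 0, 0.07], [0, 0, 0], 0.02], [[0, 0, 0.11], [0, 0, 0], 0.02], [[-0.022, 0.04, 0.11], [0, 0, 3], 0.02], [[-0.044, 0.08, 0.11], [0, 0, 6], 0.02], [[-0.066, 0.12, 0.11], [0, 0, 9], 0.02], [[-0.088, 0.16, 0.11], [0, 0, 12], 0.02], [[-0.11, 0.2, 0.11], [0, 0, 15], 0.02], [[-0.132, 0.235, 0.11], [0, 0, 16.7], 0.02], [[-0.1468, 0.2608, 0.11], [0, 0, 16.7], 0.02]]'

```text
time: 27.2
position: [0.4636, -0.0399, 0.0972]
tcp_rot: [-0.041, 0.707, 0.042, 0.705]
ft_force: [0.4, -0.9, -0.2]
grip_width: 0.028
```

Emit:
move_arm --motion '[[[0, 0, 0], [0, 0, 0], 0.02], [[0, 0, 0], [0, 0, 0], 0.02]]'

```text
time: 27.4
position: [0.4661, -0.0415, 0.0977]
tcp_rot: [-0.041, 0.706, 0.041, 0.706]
ft_force: [0.7, 0.1, -0.4]
grip_width: 0.0278
```

```bash
python3 -c "
from st import *
st();q,d=grab('scene','s22')
cv2.imwrite('pics/s22c.png',cv2.resize(q[150:280,280:420,::-1],None,fx=5,fy=5)[:,:,:3][:600])
"
```

```text
t 27.4 pos [466.1 -41.5  97.7] finger dir [ 0. -0. -1.] jaw ang 6.68 q [-0.09  0.26 -0.28  1.02 -0.    1.37] F [ 0.7  0.1 -0.4] grip 27.8
```

View pics/s22c.png

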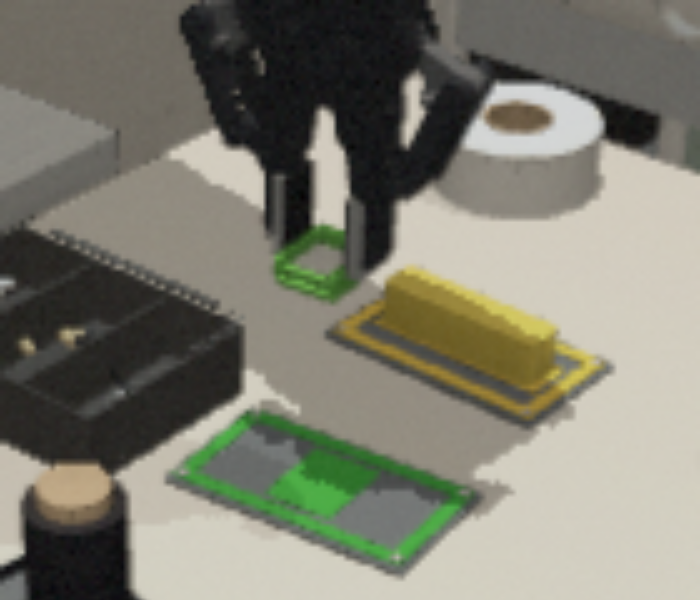

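```bash
python3 -c "
from st import *
d=np.load('pics/t9.npy');d0=np.load('pics/top0.npy')
P,u,v=cloud('top',d0,(262,275,330,300));k=P[:,2]>.02;print(P[k].max(0),np.percentile(P[k],99,axis=0))
"
```

```text
[3.88950546e-01 2.75497201e-04 4.47792000e-02] [ 0.38887422 -0.00174359  0.04421189]
```

Tray edge at x = 0.389 (height 45 mm): clear as long as the jaws open modestly. Lowering.

Emit:
move_arm --motion '[[[0.0005, -0.0005, -0.03], [0, 0, 0], 0.02], [[0.0005, -0.0005, -0.06], [0, 0, 0], 0.02], [[0.0005, -0.0005, -0.08], [0, 0, 0], 0.02], [[0.0005, -0.0005, -0.092], [0, 0, 0], 0.02], [[0.0005, -0.0005, -0.099], [0, 0, 0], 0.02], [[0.0005, -0.0005, -0.103], [0, 0, 0], 0.02], [[0.0005, -0.0005, -0.104], [0, 0, 0], 0.02], [[0.0005, -0.0005, -0.104], [0, 0, 0], 0.02]]'

```text
time: 28.25
position: [0.4673, -0.0427, -0.006]
tcp_rot: [-0.041, 0.706, 0.04, 0.706]
ft_force: [-0.1, 0.3, -0.3]
grip_width: 0.028
```

```bash
python3 -c "
from st import *
st();q,d=grab('scene','s23')
cv2.imwrite('pics/s23c.png',cv2.resize(q[180:280,280:400,::-1],None,fx=6,fy=6))
"
```

```text
t 28.25 pos [467.3 -42.7  -6. ] finger dir [ 0.001 -0.    -1.   ] jaw ang 6.57 q [-0.09  0.4  -0.41  0.76 -0.    1.37] F [-0.1  0.3 -0.3] grip 28.0
```

View pics/s23c.png

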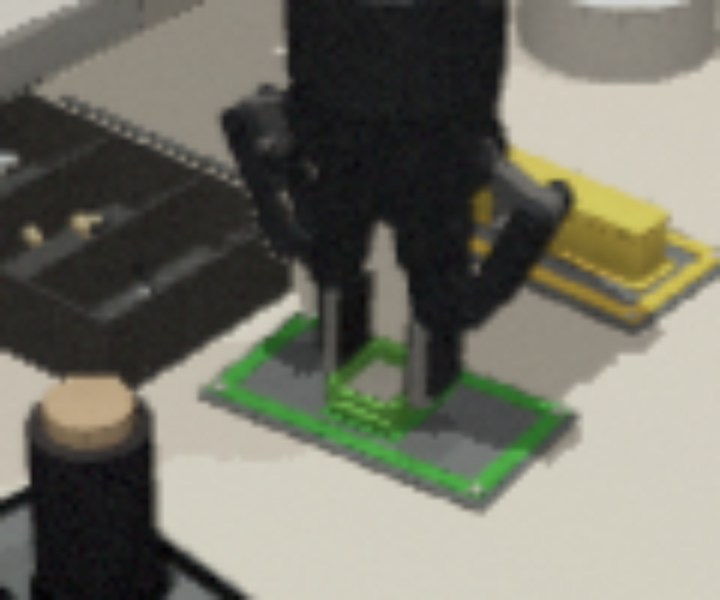

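Emit:
move_arm --motion '[[[0, 0, -0.001], [0, 0, 0], 0.02], [[0, 0, -0.002], [0, 0, 0], 0.02], [[0, 0, -0.002], [0, 0, 0], 0.02]]'

```text
time: 28.6
position: [0.4672, -0.0424, -0.0075]
tcp_rot: [-0.041, 0.705, 0.041, 0.706]
ft_force: [-1.2, -0.2, 5.1]
grip_width: 0.0281
```

```bash
python3 st.py
```

```text
t 28.6 pos [467.2 -42.4  -7.5] finger dir [ 0.001 -0.    -1.   ] jaw ang 6.6 q [-0.09  0.4  -0.41  0.76 -0.    1.37] F [-1.2 -0.2  5.1] grip 28.1
```

Touched down (5 N). Releasing, lifting, and moving aside for a final look.

Emit:
move_arm --motion '[[[0, 0, 0.0005], [0, 0, 0], 0.045], [[0, 0, 0.0005], [0, 0, 0], 0.045], [[0, 0, 0.0005], [0, 0, 0], 0.045], [[0, 0, 0.03], [0, 0, 0], 0.045], [[0, 0, 0.07], [0, 0, 0], 0.045], [[0, 0, 0.11], [0, 0, 0], 0.045], [[0, 0, 0.15], [0, 0, 0], 0.045], [[0, 0, 0.18], [0, 0, 0], 0.045]]'

```text
time: 29.4
position: [0.4672, -0.0424, 0.1742]
tcp_rot: [-0.041, 0.705, 0.041, 0.707]
ft_force: [0.7, -0.8, -0.3]
grip_width: 0.0451
```

Emit:
move_arm --motion '[[[-0.01, -0.045, 0], [0, 0, 0], 0.045], [[-0.025, -0.09, 0], [0, 0, 0], 0.045], [[-0.045, -0.135, 0], [0, 0, 0], 0.045], [[-0.07, -0.175, 0], [0, 0, 0], 0.045], [[-0.1, -0.21, 0], [0, 0, 0], 0.045], [[-0.13, -0.25, 0], [0, 0, 0], 0.045], [[-0.16, -0.285, 0], [0, 0, 0], 0.045], [[-0.19, -0.32, 0], [0, 0, 0], 0.045], [[-0.22, -0.355, 0], [0, 0, 0], 0.045], [[-0.25, -0.39, 0], [0, 0, 0], 0.045]]'

```text
time: 30.4
position: [0.2151, -0.4335, 0.1716]
tcp_rot: [-0.041, 0.706, 0.041, 0.706]
ft_force: [1.6, 0.5, -0.5]
grip_width: 0.0448
```

```bash
python3 -c "
from st import *
st();q,d=grab('scene','s24');p,dt=grab('top','t24')
cv2.imwrite('pics/t24c.png',cv2.resize(p[130:300,190:470,::-1],None,fx=2.8,fy=2.8,interpolation=cv2.INTER_CUBIC))
cv2.imwrite('pics/s24c.png',cv2.resize(q[180:340,240:420,::-1],None,fx=3.7,fy=3.7,interpolation=cv2.INTER_CUBIC))
for n,bt,bs,z0,z1 in [('clip',(262,215,318,285),(310,228,380,265),.0095,.03),('hex',(195,215,250,295),(340,195,410,240),.02,.04),('gauge',(335,145,372,205),(335,282,398,330),.0165,.03),('core',(330,195,395,290),(270,235,315,285),.0775,.1),('tape',(400,225,460,280),(210,275,270,330),.03,.1),('bottle',(180,130,230,185),(425,180,470,255),.1,.2)]:
  print(n,'T',top('top',dt,bt,z0,z1));print(n,'S',top('scene',d,bs,z0,z1))
"
```

```text
t 30.4 pos [ 215.1 -433.5  171.6] finger dir [ 0.  0. -1.] jaw ang 6.59 q [-1.11  0.23 -0.12  1.22  0.    0.35] F [ 1.6  0.5 -0.5] grip 44.8
clip T (array([466. , -36.6]), array([30.6, 46. ]), -84.0, 253, array([466.5, -42.2,  13.5]))
clip S (array([435.7, -48.2]), array([43.8, 98. ]), 0.2, 233, array([460.7, -46.5,  14. ]))
hex T (array([445.5,  93.7]), array([22.8, 91.4]), -1.1, 571, array([445.5,  92.9,  27.7]))
hex S (array([448.1,  92. ]), array([27.4, 90.7]), 1.1, 275, array([452.1,  88.1,  27.3]))
gauge T (array([ 616.7, -168. ]), array([ 17.7, 109.7]), -6.3, 284, array([ 613.1, -167.2,   20.8]))
gauge S (array([ 619.4, -170.2]), array([ 18.6, 107.8]), -8.2, 273, array([ 620.2, -171.9,   20.6]))
core T (array([ 461.4, -188.7]), array([27.8, 28.1]), 1.4, 195, array([ 460.6, -187.8,   79.8]))
core S (array([ 463. , -189.5]), array([27.3, 29.4]), -76.3, 120, array([ 464.1, -190.6,   79.7]))
tape T (array([ 458.3, -323. ]), array([83.4, 83.8]), -15.1, 592, array([ 457.9, -324.7,   47.1]))
tape S (array([ 461.3, -325.1]), array([83.4, 83.7]), -45.6, 950, array([ 466.3, -329. ,   43.1]))
bottle T (array([621.2, 119. ]), array([36.6, 44.9]), -57.9, 452, array([620.3, 117.6, 119.8]))
bottle S (array([630.3, 115.2]), array([32.8, 41. ]), 27.2, 313, array([630.1, 111.9, 116.1]))
```

View pics/t24c.png

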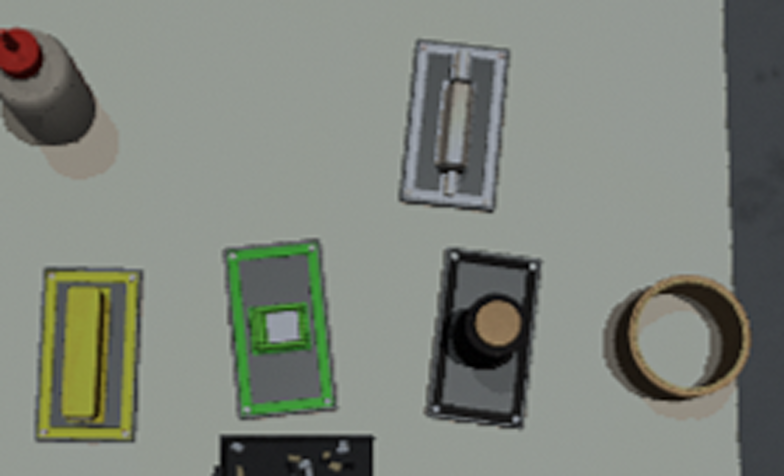

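View pics/s24c.png

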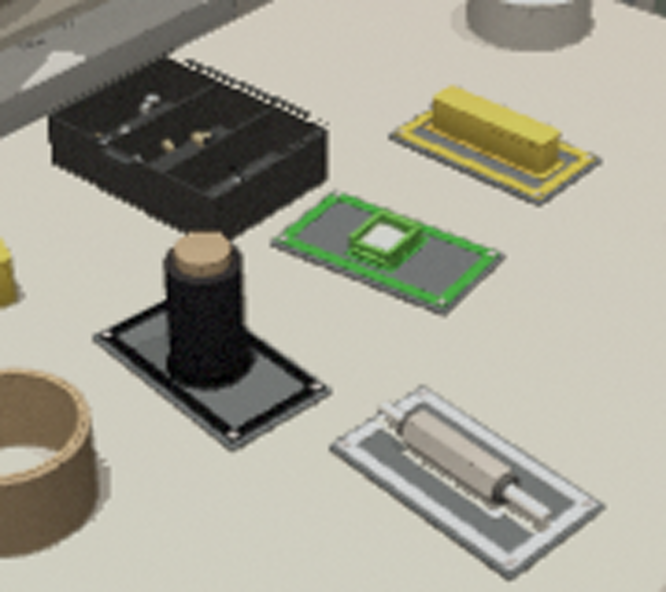

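```bash
python3 -c "
from st import *
for n,t,b in (('top','t24',(277,228,305,262)),('scene','s24',(328,230,360,256))):
  d=np.load(f'pics/{t}.npy');P,u,v=cloud(n,d,b);print(n,top(n,d,b,.0145,.03))
p=cv2.imread('pics/t24.png');cv2.imwrite('pics/t24d.png',cv2.resize(p[212:285,262:320],None,fx=8,fy=8,interpolation=cv2.INTER_CUBIC))
"
```

```text
top (array([466.2, -42.1]), array([30.1, 33.6]), -84.4, 104, array([466.7, -36.3,  17.1]))
scene (array([468.1, -44.3]), array([30.9, 34. ]), -82.0, 63, array([467.1, -34.9,  16.6]))
```

View pics/t24d.png

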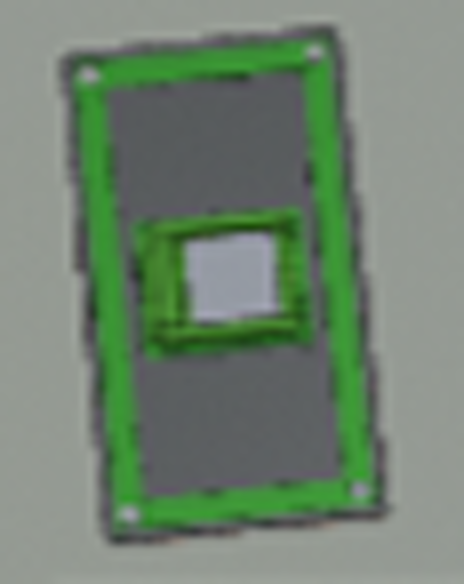

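```bash
python3 -c "
from st import *
f=lambda q:np.array([262,212])+(np.array(q)+.5)/8-.5
print('left',[np.round(ray('top',f((138,285)),z)*1000,1)[0,:2].tolist() for z in (.004,.01,.018)],'right',[np.round(ray('top',f((310,280)),z)*1000,1)[0,:2].tolist() for z in (.004,.018)])
print('mat mid left/right', np.round(ray('top',[f((85,290)),f((362,280)),],.004)*1000,1))
d=np.load('pics/t24.npy')
P,u,v=cloud('top',d,(276,247,304,248)); print([(int(a),*np.round(x*1000).astype(int)[1:].tolist()) for a,x in zip(u,P)])
q=cv2.imread('pics/s24.png');cv2.imwrite('pics/s24d.png',cv2.resize(q[228:262,318:368],None,fx=14,fy=14,interpolation=cv2.INTER_CUBIC))
"
```

```text
left [[465.2, -21.1], [464.4, -21.5], [463.3, -22.1]] right [[466.8, -63.8], [464.9, -64.2]]
mat mid left/right [[463.8  -7.9   4. ]
 [467.  -76.8   4. ]]
[(276, -15, 4), (277, -17, 2), (278, -19, 4), (279, -22, 6), (280, -24, 8), (281, -26, 19), (282, -28, 17), (283, -30, 19), (284, -32, 8), (285, -34, 10), (286, -36, 12), (287, -38, 9), (288, -40, 13), (289, -42, 13), (290, -44, 11), (291, -46, 11), (292, -48, 13), (293, -50, 12), (294, -52, 14), (295, -54, 11), (296, -56, 14), (297, -58, 12), (298, -59, 6), (299, -61, 6), (300, -63, 5), (301, -65, 1), (302, -67, 5), (303, -69, 3)]
```

View pics/s24d.png

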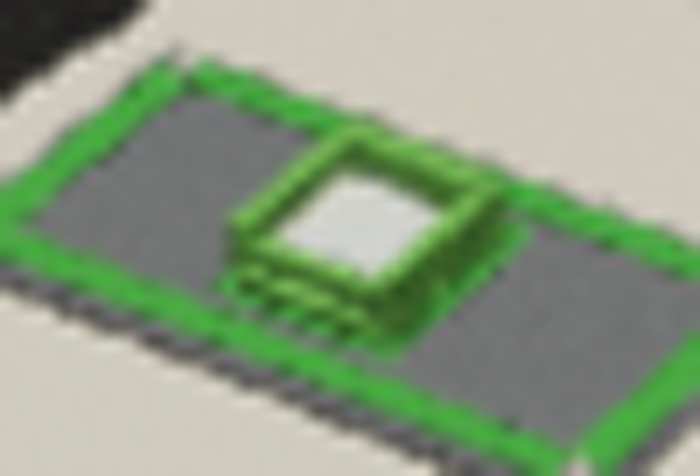

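All four sit within their shapes in both views, and the bystanders have not moved. Handing in.

```bash
python3 -c "
from st import *
print(bot.close_job())"
```

```text
the job is handed in; nothing more can be done
None
```

All four things are on their own mats and the job was handed in at about 30.5 s of the 128 s. I parked the hex key set on the green mat. Then I moved the gauge to white, the roll to black, the hex set to yellow and the clip to green.

My last checks, from the top and scene cameras:

| Thing | Found | Target | Difference |
|---|---|---|---|
| Ribbon roll on black | centred on the disc, upright | mat centre | within 1–1.5 mm in each view |
| Pin gauge on white | about (618, −168) mm, −5° to −6° | (618, −168) mm, −5.7° | about 1 mm |
| Hex key set on yellow | about (446–447, 92) mm, about −0.5° | (446.5, 92.5) mm, −0.5° | about 1 mm |
| Label clip on green | about (466, −42) mm in the top view, open side up | (466.5, −42) mm | about 1 mm; the printed oblong shows on all visible sides |

- **Bystanders:** The bottle and the tape roll measured where they were at the start, and the arm ended clear of everything.
- **Fingertip height:** The fingertips were really about 40 mm higher than the reported tool pose implied. The first close on the hex set therefore missed above it without moving it. I set the heights from the camera after that.
- **Contact:** While regripping the gauge, the fingertips pressed the black mat briefly at about 23 N, below the limits.
- **Disagreements:** The two cameras differ by 2–3 mm on some centres, such as the hex set and the clip, about what the calibration allows. The scene view also gave looser angles on the small parts.

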